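# Put the power-meter kit back into its foam tray

### The arm

A 7-joint arm with a two-finger parallel gripper is mounted at the origin on a cart in front of the work surface, level with it; the furniture and walls round the work are solid. World frame = base frame: x ahead of the robot, y to its left, z up, the work surface at z = 0. Lengths are in m, angles in rad, forces in N, time in s.
With the tool pointing down it reaches from about 0.425 to 0.925 m from the base axis. Payload 6.8 kg.
Tool frame: the origin (TCP) lies on the centre line of the jaws, within the pads' length; the fingertips stand 14 mm ahead of it and the grasp point (between the pads) lies 5 mm behind it; z points along the fingers, y is the line along which they close (so a half turn about z gives the same grasp; the last joint's range is limited). The gripper opens to 85 mm and grips with 20 to 120 N. Pads are 22 mm wide; open, the fingers measure 114 mm over their backs; the gripper's body (76 mm by 85 mm) begins 54 mm behind the grasp point. The pads swing forward as they close: fully open they stand 13 mm farther back than shut.
Start: joints at [1.169, 0.477, 0.022, 1.555, -0.011, 1.109, -0.083], TCP at [0.195, -0.646, 0.218] pointing down, gripper open.
Joint ranges: [-2.96, 2.96], [-0.34, 2.1], [-1.41, 1.46], [0.24, 2.44], [-1.37, 4.51], [0.17, 1.92], [-2.96, 2.96]. Speed limits (rad/s): [2.39, 2.39, 3.14, 3.14, 3.14, 3.14, 3.14].

### API

Orientations are given as a unit quaternion [w, x, y, z].
In Python, from station import bot gives the robot as it stands. The module is installed in compiled form; this text tells all that it offers.
- The arm moves only by the tool drive_tool, never from a script. Its argument "commands" is a list of rows, each an object with "hand": the opening, from 0 (shut) to 1 (fully open); "translation": the shift along the world's x, y, z in mm, a list of three; "angular": the turn, a rotation vector about the world's x, y, z in rad, a list of three. In form: [{"hand": hand, "translation": [tx, ty, tz], "angular": [ax, ay, az]}, ...]. A call has 1 to 12 rows; each row is the pose to reach, as a shift and turn from the pose commanded when the call began; what a row does not reach only later rows make up. A row lasts 1/8 s, in which the tool goes at most 62.5 mm and 10.7 degrees, less where a joint would pass 70% of its speed; a pose out of reach is approached as far as the arm can. A call with a gripper value outside its range is refused whole. The fingers move at their own pace and stop on an object; "force" is the grip in N (left out, the last holds). Time passes only in rows, so rows that repeat a pose let the fingers close. It gives the time, the measured TCP pose, the force, the opening and the grip force at its end, in the units of the state.
- bot.get_obs(): the state, without advancing time (a new reading comes with each control period).
- bot.read_camera(name): name is "scene" or "side" or "wrist"; returns the picture (420x560x3 uint8, red, green, blue); there is no depth.
- bot.camera_model(name): a dict with "fx", "fy", "cx", "cy" (pixels), "view" (4x4, takes a point from world to camera coordinates). Camera axes: x right, y up, looking along -z (the intrinsics and any distortion apply to the point x, -y, -z); pixel columns grow to the right and rows downward; lengths in m; the calibration is good to about 2 mm. A picture is of the moment at which its call begins: read the wrist's pose just before it. camera_model takes no time and is no camera call; for the wrist camera it gives the pose at the moment of the call.
- bot.hand_in(): hands the job in; it is judged then, once.
Trained networks look in the newest picture that a camera, given by its name, has taken for a name from the list of things; names that differ only in an ending like _2 or _b are one class to them, and where a whole thing is asked for, a point or a joint stands for the part that bears it (a point fixed in the world has none). Each returns a list of dicts, best first, with "score" (0 to 1); they miss things now and then, are a little off and sometimes report something else, mostly with a low value. They report only what shows in the picture. A call takes as long as a camera call.
- bot.find_in(camera, query): "position" ([column, row] in pixels, amid what is visible of it).
- bot.outline_of(camera, query): "pixels" (420x560 bool, what is visible of it) and "position" ([column, row] in pixels, amid what is visible of it).
The state is a dict: "t": time; "q": joint angles; "joint_vel": joint speeds; "joint_torque": joint torques, N m; "eef_pos": TCP position; "tool_rot": TCP orientation; "contact_force": force on the tool from outside, world axes, zero at the start; "torque": the same for the moment, N m; "gripper_width": opening from 0.0 (shut) to 1.0 (fully open); "grasp_force": force on a finger pad.
Only numpy, scipy, OpenCV 4.12 (cv2) and the standard library are available. Lean on these libraries where they do the work, as an engineer would, in place of code of your own. Each camera call takes 0.05 s, during which the arm holds its last target. There are 200 camera calls.

### The job

Put the five parts of the power-meter kit that lie in front of the right-hand screen back into the foam tray, each fully down in the cut-out that matches its shape: lens tube, post holder and cage mount upright in their pockets, the meter head on its round seat with the white sensor up. The fork clamp belongs flat in the slot beneath the meter head, so it must go in before the head covers it. Leave the tape roll where it is, and let go of everything at the end.

Things in the scene. Friction and masses are not known exactly. Their poses are not given: they have to be found in the camera images.
- meter_head: Power-meter head: black disc, 60 mm across and 18 mm high, white round sensor on top, about 0.18 kg, lying flat on the table. Origin: centre of its underside; z up.
- fork_clamp: Fork clamp: flat black slotted clamp, 62 mm long (its x) by 28 mm wide (its y) by 10 mm high, about 0.06 kg, lying flat on the table. Origin: centre of its underside. Grip it across its 28 mm width.
- lens_tube: Lens tube: plain black round tube standing on its end, 30 mm across, 30 mm high, about 0.05 kg. Origin: centre of its underside.
- post_holder: Post holder: black square base about 50 x 50 mm (x -25 to 25, y -23 to 27 mm), 10 mm thick, with an upright round column 24 mm across on it, 51 mm high in all, about 0.16 kg. Origin: on the column's axis at the underside. A thumb screw stands out to its -y side at 38 mm height, reaching y = -27 mm. The column can be gripped along its x.
- cage_mount: Cage mount: black block standing on its base, 83 mm long (its y), 52 mm wide (its x), 58 mm high, about 0.29 kg. Block 48 mm wide, y -40 to 22 mm, up to z = 31 mm; on it a 40 mm wide lens seat (y -32 to 8) up to 58 mm; at the +y end an upright plate 52 mm wide, 8 mm thick, 56 mm high. Origin: middle of its underside. Grip the block across x, near y = -9 mm.
- head_insert: Fixed foam insert for meter head and fork clamp: 120 (x) x 94 (y) x 36 mm. Origin: centre of its underside, 3 mm above the table; heights are from there. In its top (36 mm) a round seat 70 mm across, floor at 29 mm, with finger notches 26 mm wide reaching y = +-43 mm; in the seat's floor the clamp's slot, 72 mm (x) x 37 mm (y), floor at 17 mm. All centred.
- tube_insert: Fixed foam insert for the lens tube: block of the same outer size (120 x 94 x 36 mm, top at 36 mm above its origin, the centre of its underside) with one round pocket 40 mm across in the middle, 14 mm deep (floor at 22 mm above the origin, light grey).
- holder_insert: Fixed foam insert for the post holder: same outer size (120 x 94 x 36 mm, origin at the centre of its underside) with one square pocket 60 x 60 mm in the middle, sides along its x and y, 12 mm deep (floor at 24 mm above the origin, light grey). The holder goes in with its base square to the pocket, any way round.
- mount_insert: Fixed foam insert for the cage mount: same outer size and origin, with one pocket 90 mm (x) x 62 mm (y) in the middle, floor at 22 mm above the origin. The mount's long side goes along the insert's x, either way round. The four inserts stand in a row along their y, 96 mm apart, in any order, in a fixed open aluminium tray with its rim 3 mm below their tops.
- tape_roll: Bystander: roll of black tape, 58 mm across, 19 mm high, lying flat behind the parts. Origin: centre of its underside. To be left where it lies. Two large upright screens stand close behind the parts and the tray, leaning back; keep the gripper and arm in front of them when carrying.

How it is judged:
On the way, in this order (a step that is already met when the one before it is completed fails the run):
1. the fork clamp lies down in the slot under the meter head's seat (horizontal distance between fork_clamp and head_insert below 0.012 m and z of fork_clamp in the frame of head_insert below 0.02 m), for 0.2 s.
2. the meter head is laid on its seat over the clamp (horizontal distance between meter_head and head_insert below 0.012 m and z of meter_head in the frame of head_insert below 0.032 m), for 0.2 s.
At the end, for the whole second after the job is handed in: All five parts rest, released, on the floor of their own cut-outs (within 3 mm in height; origins within 12 mm of the insert's centre seen from above, cage mount 14 mm), the upright ones within 0.1 rad, the fork clamp in the slot under the meter head (all of step 1 and all of step 2 and angle between each of meter_head, lens_tube, post_holder, cage_mount's own z axis and vertical below 0.1 rad and horizontal distance between lens_tube and tube_insert below 0.012 m and z of lens_tube in the frame of tube_insert below 0.025 m and horizontal distance between post_holder and holder_insert below 0.012 m and z of post_holder in the frame of holder_insert below 0.027 m and horizontal distance between cage_mount and mount_insert below 0.014 m and z of cage_mount in the frame of mount_insert below 0.025 m and linear speed of each of meter_head, fork_clamp, lens_tube, post_holder, cage_mount below 0.02 m/s); the robot touches nothing.
It fails at once if the tape roll is pushed more than 25 mm from its place (distance of tape_roll from where it was at the start of the episode above 0.025 m).
It also fails if it takes over 120 s, if anything falls off the work surface, if the arm or the gripper's body presses on something with over 40 N, if the wrist force passes 120 N, or if a joint passes its speed limit or range.

## Working session

There is one attempt and no reset: what is moved stays moved. The work goes in short steps, Python scripts to look and compute and a tool call to move; the robot and the scene stay as the last step left them, time stands still between calls to the robot, and variables do not carry over. Pictures are saved under pics/ and viewed, at most 14 in all, crops included, and the job is handed in when it is done.

Besides the shell and the picture viewer there is one more tool, called after "Emit:" as name(argument=value, ...), one argument or row to a line, values as JSON. drive_tool: Moves the arm, as the interface text tells. Its arguments: {"type":"object","properties":{"commands":{"type":"array","items":{"type":"object","properties":{"hand":{"type":"number"},"translation":{"type":"array","items":{"type":"number"}},"angular":{"type":"array","items":{"type":"number"}}}}},"force":{"type":"number"}},"required":["commands"]}

```bash
mkdir -p pics; cat > h.py <<'E'
import numpy as np, cv2
from station import bot
def snap(c,name=None):
    im=bot.read_camera(c)
    if name: cv2.imwrite('pics/'+name+'.png',cv2.cvtColor(im,cv2.COLOR_RGB2BGR))
    return im
def ray(m,u,v):
    V=np.array(m['view']);R=V[:3,:3];t=V[:3,3]
    d=R.T@np.array([(u-m['cx'])/m['fx'],-(v-m['cy'])/m['fy'],-1.]); return -R.T@t,d
def at(m,uv,z):
    o,d=ray(m,*uv); return o+d*(z-o[2])/d[2]
def proj(m,p):
    V=np.array(m['view']);c=V[:3,:3]@np.asarray(p,float)+V[:3,3]
    return np.array([m['cx']+m['fx']*c[0]/-c[2], m['cy']-m['fy']*c[1]/-c[2]])
NAMES="meter_head fork_clamp lens_tube post_holder cage_mount head_insert tube_insert holder_insert mount_insert tape_roll".split()
E
python3 - <<'E'
from h import *
o=bot.get_obs();print({k:np.round(v,3) for k,v in o.items()})
for c in("scene","side","wrist"):
    snap(c,c+'0'); m=bot.camera_model(c); print(c,{k:np.round(v,3).tolist() for k,v in m.items()})
    if c=='wrist':continue
    for n in NAMES:
        r=bot.find_in(c,n)
        print(n,[(round(x['score'],2),np.round(x['position']).tolist(),np.round(at(m,x['position'],0.01 if NAMES.index(n)<5 else .039)[:2],3).tolist()) for x in r[:3]])
E
```

```text
{'t': np.float64(0.0), 'q': array([ 1.169,  0.478,  0.022,  1.556, -0.011,  1.109, -0.083]), 'joint_vel': array([ 0.   ,  0.002,  0.001, -0.001,  0.001, -0.001, -0.002]), 'joint_torque': array([ 1.0000e-03, -5.9646e+01,  1.6080e+00, -2.8121e+01,  1.2000e-02,
        9.0000e-03,  0.0000e+00]), 'eef_pos': array([ 0.195, -0.645,  0.217]), 'tool_rot': array([-0.001,  0.989,  0.146, -0.   ]), 'contact_force': array([-0.954,  0.676,  0.228]), 'torque': array([-0.006, -0.038, -0.029]), 'grasp_force': np.float64(0.0), 'gripper_width': np.float64(0.998)}
scene {'fx': 388.439, 'fy': 388.439, 'cx': 276.599, 'cy': 213.46, 'view': [[0.613, -0.79, 0.02, -0.332], [0.365, 0.306, 0.879, -0.23], [-0.701, -0.531, 0.476, -0.787], [0.0, 0.0, 0.0, 1.0]]}
meter_head [(0.68, [350.0, 251.0], [0.542, -0.245])]
fork_clamp [(0.69, [366.0, 283.0], [0.446, -0.341])]
lens_tube [(0.49, [416.0, 281.0], [0.526, -0.43]), (0.36, [218.0, 206.0], [0.498, 0.204])]
post_holder [(0.51, [294.0, 230.0], [0.537, -0.068])]
cage_mount [(0.89, [303.0, 252.0], [0.457, -0.152])]
head_insert [(0.78, [241.0, 214.0], [0.467, 0.076]), 
[... 588 characters left out ...]
])]
lens_tube [(0.75, [291.0, 271.0], [0.516, -0.421])]
post_holder [(0.82, [276.0, 208.0], [0.527, -0.05])]
cage_mount [(0.58, [249.0, 220.0], [0.438, -0.132])]
head_insert [(0.57, [250.0, 184.0], [0.456, 0.089])]
tube_insert [(0.53, [247.0, 165.0], [0.459, 0.296])]
holder_insert [(0.58, [255.0, 158.0], [0.495, 0.386]), (0.55, [275.0, 208.0], [0.515, -0.119])]
mount_insert [(0.89, [249.0, 178.0], [0.457, 0.15])]
tape_roll [(0.8, [306.0, 227.0], [0.583, -0.248]), (0.75, [293.0, 272.0], [0.512, -0.472])]
wrist {'fx': 315.202, 'fy': 315.202, 'cx': 279.457, 'cy': 206.107, 'view': [[0.289, -0.957, -0.0, -0.673], [0.923, 0.278, -0.266, 0.033], [0.255, 0.077, 0.964, -0.379], [0.0, 0.0, 0.0, 1.0]]}
```

View pics/scene0.png

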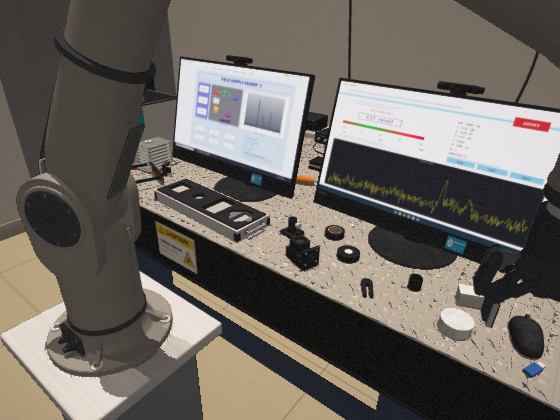

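View pics/side0.png

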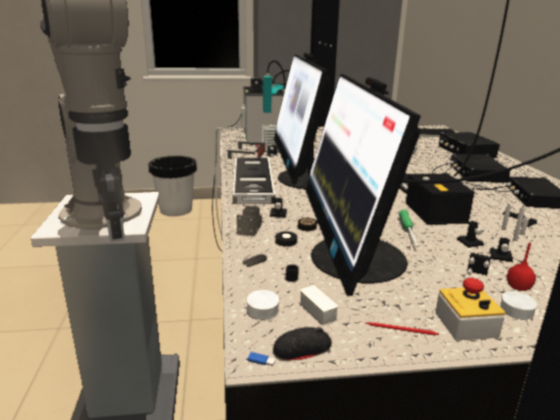

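Emit:
drive_tool(
  commands=[
    {"hand": 1,"translation": [50,60,130],"angular": [0,0,-0.1]},
    {"hand": 1,"translation": [90,120,150],"angular": [0,0,-0.2]},
    {"hand": 1,"translation": [130,180,150],"angular": [0,0,-0.293]},
    {"hand": 1,"translation": [170,240,150],"angular": [0,0,-0.293]},
    {"hand": 1,"translation": [205,300,150],"angular": [0,0,-0.293]},
    {"hand": 1,"translation": [235,350,150],"angular": [0,0,-0.293]},
    {"hand": 1,"translation": [245,390,150],"angular": [0,0,-0.293]},
    {"hand": 1,"translation": [245,390,150],"angular": [0,0,-0.293]},
    {"hand": 1,"translation": [245,390,150],"angular": [0,0,-0.293]},
  ],
)

```text
t: 2.28
eef_pos: [0.4427, -0.2514, 0.3686]
tool_rot: [-0.0, 1.0, 0.004, 0.001]
contact_force: [-0.5, -1.1, -0.5]
gripper_width: 0.997
grasp_force: 0.0
```

```bash
python3 - <<'E'
from h import *
m=bot.camera_model('wrist');snap('wrist','w1');o=bot.get_obs();print(o['eef_pos'],o['tool_rot'],o['q'].round(2)); np.save('w1.npy',m,allow_pickle=True)
Z=dict(meter_head=.018,fork_clamp=.01,lens_tube=.03,post_holder=.02,cage_mount=.03,tape_roll=.019)
for n in NAMES:
    r=bot.outline_of('wrist',n)
    for x in r[:3]:
        p=at(m,x['position'],Z.get(n,.039)); mask=x['pixels'].astype(np.uint8)
        rect=cv2.minAreaRect(cv2.findNonZero(mask)) if mask.any() else None
        print(n,round(x['score'],2),np.round(x['position']),p[:2].round(4),mask.sum(),rect)
E
```

```text
[ 0.44241744 -0.25220419  0.36844143] [-2.26151461e-04  9.99993468e-01  3.55107341e-03  6.34668085e-04] [ 0.57  0.1  -0.19  1.72  0.02  1.32 -1.19]
meter_head 0.94 [276. 109.] [ 0.5269 -0.2442] 1259 ((277.0, 107.0), (40.0, 38.0), 90.0)
fork_clamp 0.69 [334. 161.] [ 0.4457 -0.3389] 524 ((337.64044189453125, 164.7247314453125), (37.311927795410156, 19.185962677001953), 57.9946174621582)
lens_tube 0.83 [400. 118.] [ 0.5137 -0.4303] 371 ((395.5, 117.0), (20.0, 25.0), 90.0)
post_holder 0.79 [159. 105.] [ 0.5302 -0.065 ] 1106 ((159.3446502685547, 104.5656509399414), (37.00141525268555, 32.60428237915039), 10.784297943115234)
cage_mount 0.59 [219. 164.] [ 0.4429 -0.1544] 1861 ((221.2711181640625, 165.5570068359375), (56.853694915771484, 38.55736541748047), 24.676862716674805)
head_insert 0.68 [ 66. 146.] [0.47   0.0759] 5094 ((65.03495788574219, 146.99703979492188), (87.60324096679688, 65.77961730957031), 85.16958618164062)
mount_insert 0.79 [ 17. 144.] [0.4723 0.1485] 2663 ((19.0, 143.5), (81.0, 38.0), 90.0)
tape_roll 0.64 [219.  67.] [ 0.5858 -0.1582] 770 ((220.7984619140625, 61.12769317626953), (40.437644958496094, 33.33748245239258), 3.1798300743103027)
```

View pics/w1.png

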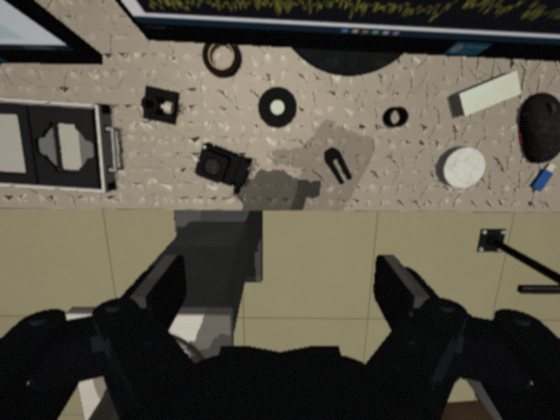

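```bash
python3 - <<'E'
from h import *
im=cv2.imread('pics/w1.png')
cv2.imwrite('pics/w1c.png',cv2.resize(im[35:215,130:430],None,fx=2.66,fy=2.66,interpolation=cv2.INTER_CUBIC))
m=np.load('w1.npy',allow_pickle=True).item()
r=bot.outline_of('wrist','fork_clamp')
print(len(r))
b=r[0]['pixels'];vs,us=np.nonzero(b);P=np.array([at(m,(u,v),.008)[:2] for u,v in zip(us,vs)])
print(cv2.minAreaRect((P*1000).astype(np.float32)))
for n,z in(('post_holder',.01),('cage_mount',.03)):
    r=bot.outline_of('wrist',n);b=r[0]['pixels'];vs,us=np.nonzero(b);P=np.array([at(m,(u,v),z)[:2] for u,v in zip(us,vs)])
    print(n,cv2.minAreaRect((P*1000).astype(np.float32)))
E
```

```text
1
((439.6311340332031, -344.8618469238281), (62.69742965698242, 30.612201690673828), 33.78557205200195)
post_holder ((531.1364135742188, -61.35193634033203), (56.18290710449219, 49.15291976928711), 78.38859558105469)
cage_mount ((440.0678405761719, -158.00485229492188), (88.1731185913086, 62.39094161987305), 64.83353424072266)
```

View pics/w1c.png

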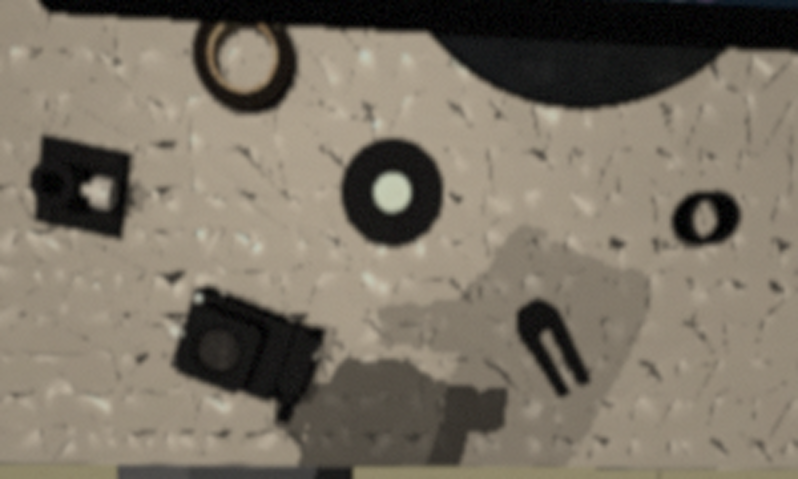

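```bash
cat >> h.py <<'E'
def darkfit(im,m,c,z,r=40,thr=45,close=0):
    "min-area rectangle (mm, deg) of the dark blob near pixel c, on plane z"
    s=4;u0,v0=int(c[0])-r,int(c[1])-r; u0=max(u0,0);v0=max(v0,0)
    g=cv2.cvtColor(im,cv2.COLOR_BGR2GRAY)[v0:v0+2*r,u0:u0+2*r]
    g=cv2.resize(g,None,fx=s,fy=s,interpolation=cv2.INTER_CUBIC)
    b=(g<thr).astype(np.uint8)
    if close: b=cv2.morphologyEx(b,cv2.MORPH_CLOSE,np.ones((close,close)))
    n,l,st,ce=cv2.connectedComponentsWithStats(b)
    L=l[int((c[1]-v0)*s)-12:int((c[1]-v0)*s)+12,int((c[0]-u0)*s)-12:int((c[0]-u0)*s)+12]
    k=np.argmax(np.bincount(L[L>0],minlength=n)) if (L>0).any() else 0
    vs,us=np.nonzero(l==k)
    P=np.array([at(m,(u0+(u+.5)/s-.5,v0+(v+.5)/s-.5),z)[:2] for u,v in zip(us,vs)])*1000
    return cv2.minAreaRect(P.astype(np.float32)),P.mean(0)
E
python3 - <<'E'
from h import *
im=cv2.imread('pics/w1.png');m=np.load('w1.npy',allow_pickle=True).item()
for t in(35,45,55):
  print(t,darkfit(im,m,(336,160),.008,r=28,thr=t,close=0))
  print(darkfit(im,m,(277,120),.012,r=40,thr=t)); print(darkfit(im,m,(159,105),.01,r=32,thr=t))
E
```

```text
35 (((439.130859375, -343.1996154785156), (58.840301513671875, 24.68760871887207), 29.44585418701172), array([ 443.88415554, -341.42292641]))
(((529.3964233398438, -245.00352478027344), (55.8218879699707, 55.29953384399414), 47.30306625366211), array([ 529.82019236, -244.90625332]))
(((531.46923828125, -62.06536102294922), (54.47917556762695, 45.81097412109375), 79.57878875732422), array([532.15046063, -61.08667032]))
45 (((439.4768371582031, -343.6901550292969), (59.6348762512207, 25.647253036499023), 31.559162139892578), array([ 443.23391219, -341.80238095]))
(((529.4892578125, -245.13796997070312), (56.884307861328125, 56.13003921508789), 46.118263244628906), array([ 529.80274553, -244.90415257]))
(((531.385986328125, -62.25098419189453), (55.69578170776367, 46.78137969970703), 79.59711456298828), array([532.02251039, -61.47285882]))
55 (((439.4449462890625, -343.6598205566406), (60.358375549316406, 26.565519332885742), 31.564769744873047), array([ 442.73178769, -342.12718869]))
(((529.3593139648438, -245.00521850585938), (57.4871711730957, 56.9268798828125), 47.31917953491211), array([ 529.76663161, -244.89275717]))
(((531.2317504882812, -62.6148567199707), (57.229671478271484, 47.67270278930664), 79.58331298828125), array([531.9215891 , -61.80606516]))
```

Emit:
drive_tool(
  commands=[
    {"hand": 0.55,"translation": [0,-50,-60],"angular": [0,0,0.18]},
    {"hand": 0.55,"translation": [0,-88,-120],"angular": [0,0,0.36]},
    {"hand": 0.55,"translation": [0,-88,-180],"angular": [0,0,0.533]},
    {"hand": 0.55,"translation": [0,-88,-240],"angular": [0,0,0.533]},
    {"hand": 0.55,"translation": [0,-88,-290],"angular": [0,0,0.533]},
    {"hand": 0.55,"translation": [0,-88,-300],"angular": [0,0,0.533]},
    {"hand": 0.55,"translation": [0,-88,-300],"angular": [0,0,0.533]},
    {"hand": 0.55,"translation": [0,-88,-300],"angular": [0,0,0.533]},
  ],
)

```text
t: 3.98
eef_pos: [0.4424, -0.3452, 0.0706]
tool_rot: [0.002, 0.965, 0.264, 0.001]
contact_force: [-0.3, -0.1, 0.6]
gripper_width: 0.549
grasp_force: 0.0
```

```bash
python3 - <<'E'
from h import *
m=bot.camera_model('wrist');snap('wrist','w2');o=bot.get_obs();print(o['t'],o['eef_pos'],o['tool_rot'],o['q'].round(2),o['gripper_width'])
p=proj(m,(.4395,-.3438,.008));print(p)
im=cv2.imread('pics/w2.png')
for t in(30,45):
  try: print(darkfit(im,m,p,.008,r=100,thr=t))
  except Exception as e: print(e)
E
```

```text
4.025 [ 0.44227556 -0.34518586  0.07055408] [0.00180519 0.96458974 0.26374433 0.0015172 ] [ 0.68  0.48 -0.16  1.95  0.11  0.72 -0.59] 0.5491138121222928
[277.01119876 219.94691716]
(((434.5248107910156, -346.558349609375), (153.5867156982422, 154.76913452148438), 30.534587860107422), array([ 444.92679447, -340.42928128]))
(((439.25018310546875, -344.67047119140625), (63.003665924072266, 27.346296310424805), 31.357378005981445), array([ 441.9961957 , -343.05360847]))
```

View pics/w2.png

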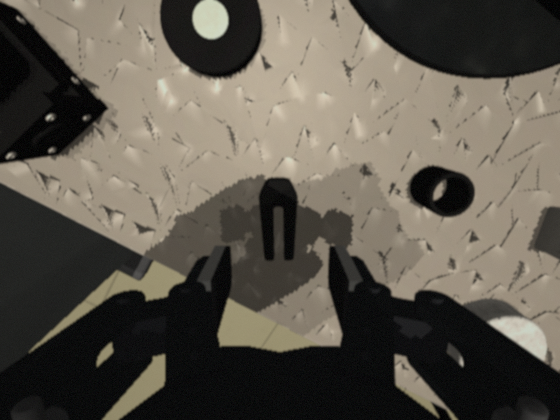

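Emit:
drive_tool(
  commands=[
    {"hand": 0.5,"translation": [-3,1,-20],"angular": [0,0,0.013]},
    {"hand": 0.5,"translation": [-3,1,-40],"angular": [0,0,0.013]},
    {"hand": 0.5,"translation": [-3,1,-48],"angular": [0,0,0.013]},
    {"hand": 0.5,"translation": [-3,1,-52],"angular": [0,0,0.013]},
    {"hand": 0.5,"translation": [-3,1,-54],"angular": [0,0,0.013]},
    {"hand": 0.5,"translation": [-3,1,-54],"angular": [0,0,0.013]},
  ],
  force=40,
)

```text
t: 4.78
eef_pos: [0.4378, -0.3433, 0.0144]
tool_rot: [0.0, 0.963, 0.27, 0.0]
contact_force: [-0.4, 0.1, -0.1]
gripper_width: 0.496
grasp_force: 0.0
```

```bash
python3 - <<'E'
from h import *
o=bot.get_obs();print(o['t'],o['eef_pos'],o['contact_force'])
m=bot.camera_model('wrist');im=snap('wrist','w3')
E
```

```text
4.775 [ 0.43779967 -0.34332442  0.01437285] [-0.36632882  0.12888388 -0.13519188]
```

View pics/w3.png

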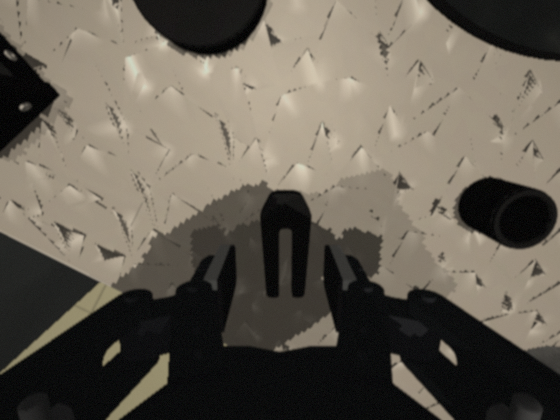

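Emit:
drive_tool(
  commands=[
    {"hand": 0.5,"translation": [1,0,2],"angular": [0,0,0]},
    {"hand": 0.25,"translation": [1,0,2],"angular": [0,0,0]},
    {"hand": 0.2,"translation": [1,0,2],"angular": [0,0,0]},
    {"hand": 0.2,"translation": [1,0,2],"angular": [0,0,0]},
    {"hand": 0.2,"translation": [1,0,2],"angular": [0,0,0]},
    {"hand": 0.2,"translation": [1,0,2],"angular": [0,0,0]},
    {"hand": 0.2,"translation": [1,0,20],"angular": [0,0,0]},
    {"hand": 0.2,"translation": [1,0,80],"angular": [0,0,0]},
    {"hand": 0.2,"translation": [1,0,120],"angular": [0,0,0]},
  ],
  force=40,
)

```text
t: 5.95
eef_pos: [0.4393, -0.3435, 0.1375]
tool_rot: [0.001, 0.963, 0.27, 0.001]
contact_force: [-0.2, 0.3, 0.3]
gripper_width: 0.202
grasp_force: 0.0
```

```bash
python3 - <<'E'
from h import *
m=bot.camera_model('wrist');im=snap('wrist','w4');o=bot.get_obs();print(o['eef_pos'],o['gripper_width'])
p=proj(m,(.4395,-.3438,.008));print(p)
im=cv2.imread('pics/w4.png')
for t in(30,45):
  try: print(darkfit(im,m,p,.008,r=60,thr=t))
  except Exception as e: print(e)
E
```

```text
[ 0.44171952 -0.34514412  0.14238043] 0.20294474860383488
[280.68018702 196.03473709]
(((436.902099609375, -344.199462890625), (114.91917419433594, 117.57194519042969), 31.218603134155273), array([ 438.70884478, -342.87679096]))
(((438.8946228027344, -344.9727478027344), (62.3008918762207, 26.033153533935547), 32.04507827758789), array([ 441.14318236, -343.4207527 ]))
```

View pics/w4.png

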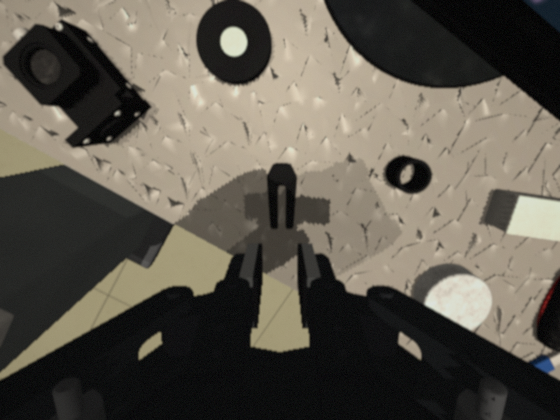

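Emit:
drive_tool(
  commands=[
    {"hand": 0.5,"translation": [1,-1,-60],"angular": [0,0,0]},
    {"hand": 0.5,"translation": [1,-1,-100],"angular": [0,0,0]},
    {"hand": 0.5,"translation": [1,-1,-115],"angular": [0,0,0]},
    {"hand": 0.5,"translation": [1,-1,-120],"angular": [0,0,0]},
    {"hand": 0.5,"translation": [1,-1,-122],"angular": [0,0,0]},
    {"hand": 0.5,"translation": [1,-1,-124],"angular": [0,0,0]},
    {"hand": 0.5,"translation": [1,-1,-124],"angular": [0,0,0]},
  ],
)

```text
t: 6.88
eef_pos: [0.4399, -0.3444, 0.0106]
tool_rot: [0.0, 0.963, 0.27, 0.0]
contact_force: [-0.1, 0.6, -0.5]
gripper_width: 0.499
grasp_force: 0.0
```

Emit:
drive_tool(
  commands=[
    {"hand": 0.2,"translation": [0,0,0],"angular": [0,0,0]},
    {"hand": 0.2,"translation": [0,0,0],"angular": [0,0,0]},
    {"hand": 0.2,"translation": [0,0,0],"angular": [0,0,0]},
    {"hand": 0.2,"translation": [0,0,0],"angular": [0,0,0]},
  ],
  force=40,
)

```text
t: 7.38
eef_pos: [0.4395, -0.3441, 0.0099]
tool_rot: [-0.0, 0.963, 0.27, 0.0]
contact_force: [-1.0, 0.9, -0.4]
gripper_width: 0.198
grasp_force: 0.0
```

```bash
python3 - <<'E'
from h import *
m=bot.camera_model('wrist');im=snap('wrist','w5');o=bot.get_obs();print(o['eef_pos'],o['gripper_width'],proj(m,o['eef_pos']),proj(m,(.4390,-.3449,.010)))
E
```

```text
[ 0.43949664 -0.34407914  0.0099049 ] 0.19742134263924832 [281.56065861 252.58586571] [282.386929   254.12641868]
```

View pics/w5.png

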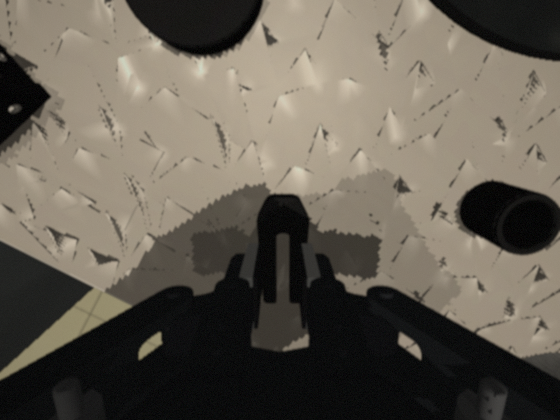

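Emit:
drive_tool(
  commands=[
    {"hand": 0.22,"translation": [0,0,4],"angular": [0,0,0]},
    {"hand": 0,"translation": [0,0,4],"angular": [0,0,0]},
    {"hand": 0,"translation": [0,0,4],"angular": [0,0,0]},
    {"hand": 0,"translation": [0,0,4],"angular": [0,0,0]},
  ],
  force=40,
)

```text
t: 7.92
eef_pos: [0.4394, -0.3441, 0.0139]
tool_rot: [-0.0, 0.963, 0.27, -0.0]
contact_force: [-0.9, -0.4, -0.2]
gripper_width: -0.002
grasp_force: 0.0
```

```bash
python3 - <<'E'
from h import *
m=bot.camera_model('wrist');im=snap('wrist','w6');o=bot.get_obs();e=o['eef_pos'];print(e,proj(m,e))
for d in(0,.014,-.005): print(d,proj(m,e-[0,0,d]))
im=cv2.imread('pics/w6.png')[160:360,140:420];cv2.imwrite('pics/w6c.png',cv2.resize(cv2.convertScaleAbs(im,alpha=2.5),None,fx=2.8,fy=2.8,interpolation=cv2.INTER_CUBIC))
E
```

```text
[ 0.43946124 -0.34403485  0.01385555] [281.51108556 252.54616986]
0 [281.51108556 252.54616986]
0.014 [281.36724274 242.67249237]
-0.005 [281.56819637 256.46637773]
```

View pics/w6c.png

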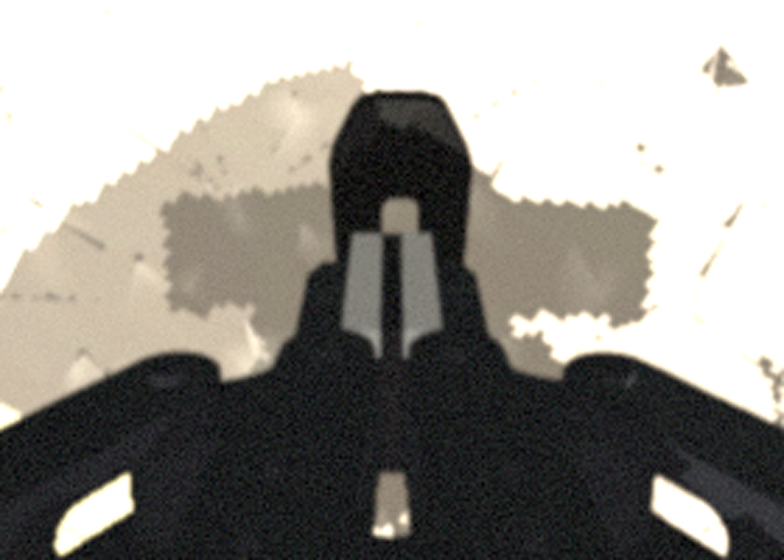

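```bash
python3 - <<'E'
from h import *
from scipy.spatial.transform import Rotation as Ro
m=bot.camera_model('wrist');o=bot.get_obs();e=o['eef_pos'];q=o['tool_rot'];R=Ro.from_quat([q[1],q[2],q[3],q[0]]).as_matrix()
for d in(-.02,-.014,-.008,0,.014): print(d,[proj(m,e+R@[x,0.009,d]).round(1).tolist() for x in (.011,-.011)])
E
```

```text
-0.02 [[301.2, 248.2], [300.4, 290.5]]
-0.014 [[300.3, 243.3], [299.6, 284.2]]
-0.008 [[299.6, 238.8], [298.9, 278.4]]
0 [[298.7, 233.2], [298.0, 271.2]]
0.014 [[297.2, 224.6], [296.7, 260.1]]
```

Emit:
drive_tool(
  commands=[
    {"hand": 0.4,"translation": [0,0,0],"angular": [0,0,0]},
    {"hand": 0.4,"translation": [0,0,0],"angular": [0,0,0]},
    {"hand": 0.4,"translation": [0,0,-3],"angular": [0,0,0]},
    {"hand": 0.4,"translation": [0,0,-6],"angular": [0,0,0]},
    {"hand": 0.4,"translation": [0,0,-8],"angular": [0,0,0]},
    {"hand": 0.4,"translation": [0,0,-10],"angular": [0,0,0]},
    {"hand": 0.4,"translation": [0,0,-10],"angular": [0,0,0]},
  ],
)

```text
t: 8.85
eef_pos: [0.4394, -0.344, 0.0037]
tool_rot: [-0.0, 0.963, 0.27, -0.0]
contact_force: [0.2, -0.1, 0.1]
gripper_width: 0.405
grasp_force: 0.0
```

Emit:
drive_tool(
  commands=[
    {"hand": 0.4,"translation": [0,0,-2],"angular": [0,0,0]},
    {"hand": 0.4,"translation": [0,0,-4],"angular": [0,0,0]},
    {"hand": 0.4,"translation": [0,0,-4],"angular": [0,0,0]},
    {"hand": 0,"translation": [0,0,-4],"angular": [0,0,0]},
    {"hand": 0,"translation": [0,0,-4],"angular": [0,0,0]},
    {"hand": 0,"translation": [0,0,-4],"angular": [0,0,0]},
    {"hand": 0,"translation": [0,0,-4],"angular": [0,0,0]},
  ],
  force=40,
)

```text
t: 9.72
eef_pos: [0.4395, -0.3441, -0.0001]
tool_rot: [0.0, 0.963, 0.27, 0.0]
contact_force: [0.0, -0.2, 0.0]
gripper_width: -0.002
grasp_force: 0.0
```

Emit:
drive_tool(
  commands=[
    {"hand": 0.4,"translation": [0,0,0],"angular": [0,0,0]},
    {"hand": 0.4,"translation": [0,0,0],"angular": [0,0,0]},
    {"hand": 0.4,"translation": [0,0,0],"angular": [0,0,0]},
    {"hand": 0.4,"translation": [0,0,-4],"angular": [0,0,0]},
    {"hand": 0.4,"translation": [0,0,-8],"angular": [0,0,0]},
    {"hand": 0.4,"translation": [0,0,-12],"angular": [0,0,0]},
    {"hand": 0.4,"translation": [0,0,-12],"angular": [0,0,0]},
    {"hand": 0,"translation": [0,0,-12],"angular": [0,0,0]},
    {"hand": 0,"translation": [0,0,-12],"angular": [0,0,0]},
    {"hand": 0,"translation": [0,0,-12],"angular": [0,0,0]},
  ],
  force=40,
)

```text
t: 10.98
eef_pos: [0.4395, -0.3441, -0.012]
tool_rot: [0.0, 0.963, 0.27, 0.0]
contact_force: [-1.2, 0.7, 0.8]
gripper_width: 0.29
grasp_force: 39.1
```

Emit:
drive_tool(
  commands=[
    {"hand": 0,"translation": [0,0,25],"angular": [0,0,0]},
    {"hand": 0,"translation": [0,15,80],"angular": [0,0,-0.1]},
    {"hand": 0,"translation": [-5,50,130],"angular": [0,0,-0.2]},
    {"hand": 0,"translation": [-10,95,170],"angular": [0,0,-0.35]},
    {"hand": 0,"translation": [-10,150,200],"angular": [0,0,-0.546]},
    {"hand": 0,"translation": [-10,205,230],"angular": [0,0,-0.546]},
    {"hand": 0,"translation": [-10,260,260],"angular": [0,0,-0.546]},
    {"hand": 0,"translation": [-10,315,285],"angular": [0,0,-0.546]},
    {"hand": 0,"translation": [-10,370,310],"angular": [0,0,-0.546]},
    {"hand": 0,"translation": [-10,425,330],"angular": [0,0,-0.546]},
    {"hand": 0,"translation": [-10,480,350],"angular": [0,0,-0.546]},
    {"hand": 0,"translation": [-10,500,350],"angular": [0,0,-0.546]},
  ],
)

```text
t: 12.48
eef_pos: [0.4293, 0.16, 0.3397]
tool_rot: [-0.001, 1.0, 0.003, 0.002]
contact_force: [1.0, -0.5, -0.7]
gripper_width: 0.294
grasp_force: 39.3
```

Emit:
drive_tool(
  commands=[
    {"hand": 0,"translation": [0,0,0],"angular": [0,0,0]},
    {"hand": 0,"translation": [0,0,0],"angular": [0,0,0]},
    {"hand": 0,"translation": [0,0,0],"angular": [0,0,0]},
  ],
)

```text
t: 12.85
eef_pos: [0.4295, 0.1544, 0.3376]
tool_rot: [0.0, 1.0, -0.001, -0.0]
contact_force: [0.3, 0.4, 0.1]
gripper_width: 0.291
grasp_force: 39.3
```

```bash
python3 - <<'E'
from h import *
m=bot.camera_model('wrist');im=snap('wrist','w7');o=bot.get_obs();print(o['t'],o['eef_pos'],o['tool_rot'],o['q'].round(2),o['gripper_width']); np.save('w7.npy',m,allow_pickle=True)
for n in NAMES[5:9]:
    for x in bot.outline_of('wrist',n)[:2]:
        vs,us=np.nonzero(x['pixels']);P=np.array([at(m,(u,v),.039)[:2] for u,v in zip(us,vs)])*1000
        print(n,round(x['score'],2),np.round(x['position']),at(m,x['position'],.039)[:2].round(4),cv2.minAreaRect(P.astype(np.float32)))
E
```

```text
12.9 [0.42955947 0.15462676 0.33767529] [ 2.41996496e-04  9.99999714e-01 -6.90413478e-04 -1.89696792e-04] [-0.02  0.04 -0.47  1.86  0.02  1.25 -2.07] 0.2934308774071056
head_insert 0.69 [331. 140.] [0.4691 0.0826] ((466.5870666503906, 79.7129135131836), (96.9481201171875, 120.48789978027344), 86.91802978515625)
tube_insert 0.86 [199. 133.] [0.4792 0.2685] ((477.486083984375, 269.1817626953125), (96.15220642089844, 120.50342559814453), 86.8730239868164)
holder_insert 0.8 [129. 127.] [0.4878 0.3664] ((482.9549865722656, 364.8258361816406), (95.73741149902344, 120.83103942871094), 86.7572021484375)
mount_insert 0.96 [268. 134.] [0.4769 0.1721] ((471.968505859375, 174.26400756835938), (96.09065246582031, 123.37174224853516), 86.51802062988281)
```

View pics/w7.png

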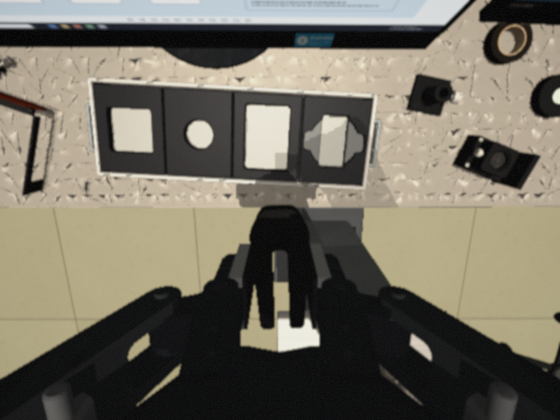

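Emit:
drive_tool(
  commands=[
    {"hand": 0,"translation": [10,-30,-50],"angular": [0,0,-0.057]},
    {"hand": 0,"translation": [25,-60,-100],"angular": [0,0,-0.057]},
    {"hand": 0,"translation": [37,-76,-150],"angular": [0,0,-0.057]},
    {"hand": 0,"translation": [37,-76,-200],"angular": [0,0,-0.057]},
    {"hand": 0,"translation": [37,-76,-250],"angular": [0,0,-0.057]},
    {"hand": 0,"translation": [37,-76,-290],"angular": [0,0,-0.057]},
    {"hand": 0,"translation": [37,-76,-300],"angular": [0,0,-0.057]},
    {"hand": 0,"translation": [37,-76,-300],"angular": [0,0,-0.057]},
    {"hand": 0,"translation": [37,-76,-300],"angular": [0,0,-0.057]},
  ],
)

```text
t: 14.22
eef_pos: [0.4679, 0.0802, 0.0394]
tool_rot: [-0.0, 1.0, -0.028, 0.001]
contact_force: [-0.0, -0.3, -0.3]
gripper_width: 0.29
grasp_force: 39.3
```

```bash
python3 - <<'E'
from h import *
m=bot.camera_model('wrist');im=snap('wrist','w8');o=bot.get_obs();print(o['t'],o['eef_pos'],o['contact_force'],proj(m,o['eef_pos']))
im=cv2.imread('pics/w8.png');cv2.imwrite('pics/w8.png',cv2.convertScaleAbs(im,alpha=2))
E
```

```text
14.275 [0.46783985 0.08017798 0.03947305] [ 1.1550118   0.81104642 -0.65102042] [283.0662813  251.14993861]
```

View pics/w8.png

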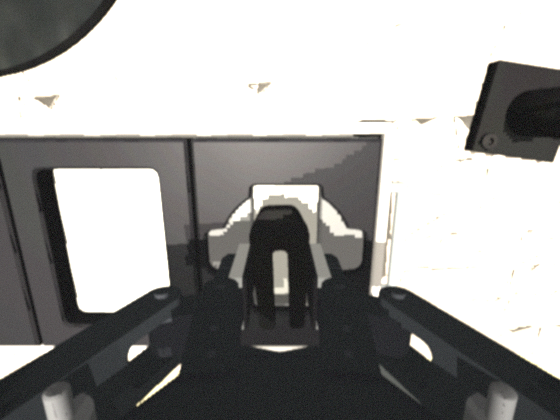

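Emit:
drive_tool(
  commands=[
    {"hand": 0,"translation": [-1,-2.5,0],"angular": [0,0,0]},
    {"hand": 0,"translation": [-1,-2.5,-8],"angular": [0,0,0]},
    {"hand": 0,"translation": [-1,-2.5,-16],"angular": [0,0,0]},
    {"hand": 0,"translation": [-1,-2.5,-21],"angular": [0,0,0]},
    {"hand": 0,"translation": [-1,-2.5,-23],"angular": [0,0,0]},
    {"hand": 0,"translation": [-1,-2.5,-24],"angular": [0,0,0]},
    {"hand": 0,"translation": [-1,-2.5,-24],"angular": [0,0,0]},
  ],
)

```text
t: 15.15
eef_pos: [0.4655, 0.0774, 0.0175]
tool_rot: [0.001, 1.0, -0.028, 0.0]
contact_force: [-17.2, -3.5, 62.1]
gripper_width: 0.295
grasp_force: 73.5
```

Emit:
drive_tool(
  commands=[
    {"hand": 0,"translation": [1,0,3],"angular": [0,0,0]},
    {"hand": 0.29,"translation": [1,0,3],"angular": [0,0,0]},
    {"hand": 0.4,"translation": [1,0,3],"angular": [0,0,0]},
    {"hand": 0.4,"translation": [1,0,3],"angular": [0,0,0]},
    {"hand": 0.4,"translation": [1,0,20],"angular": [0,0,0]},
    {"hand": 0.4,"translation": [1,0,60],"angular": [0,0,0]},
    {"hand": 0.4,"translation": [1,0,100],"angular": [0,0,0]},
    {"hand": 0.4,"translation": [1,0,110],"angular": [0,0,0]},
    {"hand": 0.4,"translation": [1,0,110],"angular": [0,0,0]},
  ],
)

```text
t: 16.27
eef_pos: [0.4667, 0.0773, 0.1238]
tool_rot: [0.0, 1.0, -0.028, 0.0]
contact_force: [-0.4, 0.7, -0.8]
gripper_width: 0.399
grasp_force: 0.0
```

```bash
python3 - <<'E'
from h import *
m=bot.camera_model('wrist');im=snap('wrist','w9');o=bot.get_obs();print(o['t'],o['eef_pos'],o['contact_force'],proj(m,o['eef_pos']),o['gripper_width'])
c=proj(m,(.4665,.078,.03)).round().astype(int);print(c)
im=cv2.imread('pics/w9.png')[c[1]-75:c[1]+75,c[0]-100:c[0]+100];cv2.imwrite('pics/w9.png',cv2.resize(cv2.convertScaleAbs(im,alpha=2),None,fx=4,fy=4))
E
```

```text
16.325 [0.46596769 0.07718602 0.12305526] [ 0.60803822  0.2555922  -0.02417507] [283.30372967 251.63595584] 0.39686257586982565
[281 205]
```

View pics/w9.png

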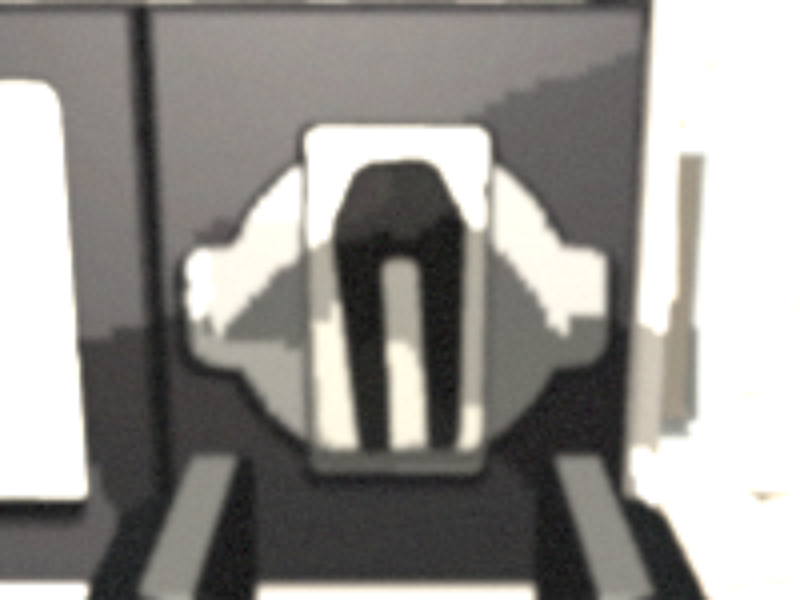

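```bash
python3 - <<'E'
from h import *
m=np.load('w1.npy',allow_pickle=True).item();s=bot.camera_model('scene')
def tri(a,b):
    (o1,d1),(o2,d2)=a,b
    k=np.linalg.lstsq(np.c_[d1,-d2],o2-o1,rcond=None)[0];p,q=o1+k[0]*d1,o2+k[1]*d2;return ((p+q)/2).round(3),np.linalg.norm(p-q).round(3)
for uv in((314,203),(316,207),(318,200)): print(tri(ray(m,147,38),ray(s,*uv)))
for z in(.08,.1,.12,.15):print(z,at(m,(276,42),z).round(3),at(m,(147,38),z).round(3))
im=cv2.imread('pics/scene0.png')[130:300,270:480];cv2.imwrite('pics/sc.png',cv2.resize(cv2.convertScaleAbs(im,alpha=1.6),None,fx=3.5,fy=3.5,interpolation=cv2.INTER_CUBIC))
E
```

```text
(array([ 0.613, -0.078,  0.071]), np.float64(0.006))
(array([ 0.617, -0.078,  0.058]), np.float64(0.016))
(array([ 0.611, -0.088,  0.086]), np.float64(0.014))
0.08 [ 0.607 -0.244  0.08 ] [ 0.61  -0.079  0.08 ]
0.1 [ 0.602 -0.244  0.1  ] [ 0.605 -0.087  0.1  ]
0.12 [ 0.598 -0.244  0.12 ] [ 0.601 -0.094  0.12 ]
0.15 [ 0.591 -0.245  0.15 ] [ 0.594 -0.106  0.15 ]
```

View pics/sc.png

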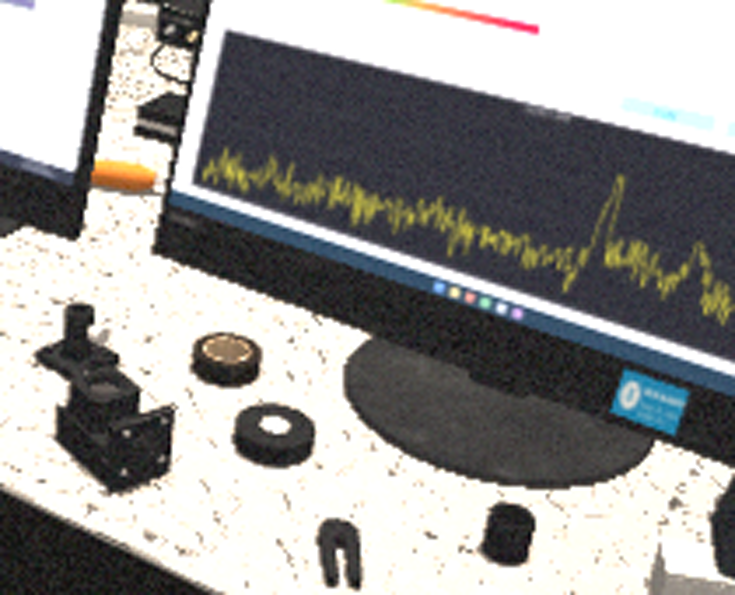

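Emit:
drive_tool(
  commands=[
    {"hand": 1,"translation": [0,-40,20],"angular": [0,0,0.18]},
    {"hand": 1,"translation": [0,-90,20],"angular": [0,0,0.36]},
    {"hand": 1,"translation": [5,-145,10],"angular": [0,0,0.54]},
    {"hand": 1,"translation": [15,-200,0],"angular": [0,0,0.72]},
    {"hand": 1,"translation": [30,-250,-10],"angular": [0,0,0.9]},
    {"hand": 1,"translation": [45,-290,-20],"angular": [0,0,1.08]},
    {"hand": 1,"translation": [63,-322,-30],"angular": [0,0,1.26]},
    {"hand": 1,"translation": [63,-322,-40],"angular": [0,0,1.44]},
    {"hand": 1,"translation": [63,-322,-50],"angular": [0,0,1.627]},
    {"hand": 1,"translation": [63,-322,-60],"angular": [0,0,1.627]},
    {"hand": 1,"translation": [63,-322,-60],"angular": [0,0,1.627]},
    {"hand": 1,"translation": [63,-322,-60],"angular": [0,0,1.627]},
  ],
)

```text
t: 17.82
eef_pos: [0.5296, -0.2443, 0.0638]
tool_rot: [-0.0, 0.708, 0.707, -0.0]
contact_force: [0.3, -0.4, 0.8]
gripper_width: 1.004
grasp_force: 0.0
```

```bash
cat >> h.py <<'E'
def dark(name,m,c,z,r,thr,close=0):
    return darkfit(cv2.imread('pics/'+name+'.png'),m,c,z,r,thr,close)
E
python3 - <<'E'
from h import *
m=bot.camera_model('wrist');im=snap('wrist','w10');o=bot.get_obs();print(o['t'],o['eef_pos'],o['tool_rot'],o['q'].round(2),o['gripper_width'])
p=proj(m,(.5293,-.245,.018));print(p)
for x in bot.outline_of('wrist','meter_head')[:1]:
    vs,us=np.nonzero(x['pixels']);print(x['score'],len(us))
    c=cv2.findContours(x['pixels'].astype(np.uint8),0,1)[0];c=max(c,key=len).reshape(-1,2)
    for z in(.010,.014,.018):
        P=np.array([at(m,q,z)[:2] for q in c])*1000;print(z,cv2.fitEllipse(P.astype(np.float32)))
# white sensor centroid on top
g=cv2.cvtColor(im,cv2.COLOR_RGB2GRAY);w=int(p[0]),int(p[1]);b=g[w[1]-25:w[1]+25,w[0]-25:w[0]+25]>110
v,u=np.nonzero(b);print(len(u),at(m,(u.mean()+w[0]-25,v.mean()+w[1]-25),.018))
E
```

```text
17.875 [ 0.52976742 -0.24445827  0.06414937] [2.43818189e-04 7.07525245e-01 7.06688026e-01 3.61394806e-05] [ 0.73  0.57 -0.53  1.87  0.39  0.8  -0.01] 1.0027896490504835
[277.93904404 226.05903828]
0.94 6075
0.01 ((529.6185302734375, -246.3990478515625), (60.854244232177734, 64.5553970336914), 2.2976644039154053)
0.014 ((529.63720703125, -245.04635620117188), (59.694644927978516, 63.325260162353516), 2.297682523727417)
0.018 ((529.6559448242188, -243.69366455078125), (58.5350341796875, 62.09512710571289), 2.2977287769317627)
598 [ 0.52952634 -0.24443593  0.018     ]
```

Emit:
drive_tool(
  commands=[
    {"hand": 1,"translation": [0,0,-30],"angular": [0,0,0]},
    {"hand": 1,"translation": [0,0,-60],"angular": [0,0,0]},
    {"hand": 1,"translation": [0,0,-72],"angular": [0,0,0]},
    {"hand": 1,"translation": [0,0,-75],"angular": [0,0,0]},
    {"hand": 1,"translation": [0,0,-75],"angular": [0,0,0]},
    {"hand": 0.5,"translation": [0,0,-75],"angular": [0,0,0]},
    {"hand": 0.5,"translation": [0,0,-75],"angular": [0,0,0]},
    {"hand": 0.5,"translation": [0,0,-75],"angular": [0,0,0]},
    {"hand": 0.5,"translation": [0,0,-75],"angular": [0,0,0]},
  ],
  force=45,
)

```text
t: 19.05
eef_pos: [0.5306, -0.2448, -0.0098]
tool_rot: [0.001, 0.707, 0.707, 0.0]
contact_force: [-2.2, 0.4, 4.7]
gripper_width: 0.679
grasp_force: 47.3
```

Emit:
drive_tool(
  commands=[
    {"hand": 0.5,"translation": [0,0,30],"angular": [0,0,0]},
    {"hand": 0.5,"translation": [0,0,80],"angular": [0,0,0]},
    {"hand": 0.5,"translation": [-20,20,120],"angular": [0,0,-0.1]},
    {"hand": 0.5,"translation": [-40,70,125],"angular": [0,0,-0.28]},
    {"hand": 0.5,"translation": [-55,120,125],"angular": [0,0,-0.46]},
    {"hand": 0.5,"translation": [-64,170,125],"angular": [0,0,-0.64]},
    {"hand": 0.5,"translation": [-64,220,125],"angular": [0,0,-0.82]},
    {"hand": 0.5,"translation": [-64,270,120],"angular": [0,0,-1.0]},
    {"hand": 0.5,"translation": [-64,300,110],"angular": [0,0,-1.18]},
    {"hand": 0.5,"translation": [-64,322,100],"angular": [0,0,-1.36]},
    {"hand": 0.5,"translation": [-64,322,90],"angular": [0,0,-1.54]},
    {"hand": 0.5,"translation": [-64,322,80],"angular": [0,0,-1.627]},
  ],
)

```text
t: 20.55
eef_pos: [0.4662, 0.0786, 0.0692]
tool_rot: [-0.0, 1.0, -0.029, 0.001]
contact_force: [0.5, -0.2, -2.0]
gripper_width: 0.678
grasp_force: 49.3
```

Emit:
drive_tool(
  commands=[
    {"hand": 0.5,"translation": [0,0,-20],"angular": [0,0,0]},
    {"hand": 0.5,"translation": [0,0,-25],"angular": [0,0,0]},
    {"hand": 0.5,"translation": [0,0,-25],"angular": [0,0,0]},
  ],
)

```text
t: 20.92
eef_pos: [0.4657, 0.0777, 0.0442]
tool_rot: [-0.0, 1.0, -0.028, 0.0]
contact_force: [-0.9, -0.8, -2.2]
gripper_width: 0.677
grasp_force: 49.3
```

```bash
python3 - <<'E'
from h import *
m=bot.camera_model('wrist');im=snap('wrist','w11');o=bot.get_obs();print(o['t'],o['eef_pos'],o['tool_rot'],o['gripper_width'],o['contact_force'])
e=o['eef_pos'];print(proj(m,e+[0,0,.028]),proj(m,(.4665,.078,.039)))
im=cv2.imread('pics/w11.png');cv2.imwrite('pics/w11b.png',cv2.convertScaleAbs(im,alpha=2))
E
```

```text
20.975 [0.46600121 0.07768745 0.04446387] [-1.94826061e-04  9.99606615e-01 -2.80420728e-02  4.67613305e-04] 0.6790991570418431 [ 0.62226284 -0.32695412 -1.83427006]
[283.59800954 275.96907916] [282.23483911 246.00715452]
```

View pics/w11b.png

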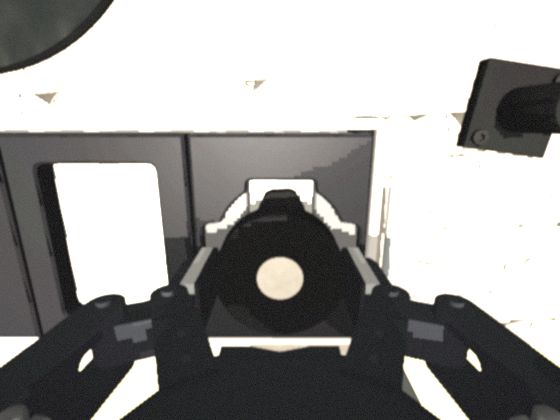

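Emit:
drive_tool(
  commands=[
    {"hand": 0.5,"translation": [0.5,0,-10],"angular": [0,0,0]},
    {"hand": 0.5,"translation": [0.5,0,-17],"angular": [0,0,0]},
    {"hand": 0.5,"translation": [0.5,0,-20],"angular": [0,0,0]},
    {"hand": 0.5,"translation": [0.5,0,-21],"angular": [0,0,0]},
    {"hand": 0.5,"translation": [0.5,0,-21],"angular": [0,0,0]},
  ],
)

```text
t: 21.6
eef_pos: [0.466, 0.0775, 0.0229]
tool_rot: [0.0, 1.0, -0.028, -0.0]
contact_force: [0.3, 0.8, -1.1]
gripper_width: 0.677
grasp_force: 49.3
```

Emit:
drive_tool(
  commands=[
    {"hand": 0.8,"translation": [0,0,0],"angular": [0,0,0]},
    {"hand": 0.8,"translation": [0,0,0],"angular": [0,0,0]},
    {"hand": 0.8,"translation": [0,0,0],"angular": [0,0,0]},
    {"hand": 0.8,"translation": [0,0,30],"angular": [0,0,0]},
    {"hand": 0.8,"translation": [0,0,80],"angular": [0,0,0]},
    {"hand": 0.8,"translation": [0,-10,110],"angular": [0,0,0.1]},
  ],
)

```text
t: 22.35
eef_pos: [0.4668, 0.0683, 0.1352]
tool_rot: [-0.0, 1.0, 0.024, 0.001]
contact_force: [1.0, -0.6, -0.1]
gripper_width: 0.801
grasp_force: 0.0
```

```bash
python3 - <<'E'
from h import *
m=bot.camera_model('wrist');im=snap('wrist','w12');o=bot.get_obs();print(o['t'],o['eef_pos'],o['tool_rot'])
for x in bot.outline_of('wrist','meter_head')[:1]:
    c=cv2.findContours(x['pixels'].astype(np.uint8),0,1)[0];c=max(c,key=len).reshape(-1,2)
    P=np.array([at(m,q,.045)[:2] for q in c])*1000;print(x['score'],cv2.fitEllipse(P.astype(np.float32)))
for t in(.05,):
    p=proj(m,(.4665,.078,t)).astype(int);g=cv2.cvtColor(im,cv2.COLOR_RGB2GRAY);b=g[p[1]-20:p[1]+20,p[0]-20:p[0]+20]>110
    v,u=np.nonzero(b);print(len(u),at(m,(u.mean()+p[0]-20,v.mean()+p[1]-20),t))
m1=np.load('w1.npy',allow_pickle=True).item();print(dark('w1',m1,(390,115),.015,22,45))
for z in (0,.03):print(at(m1,(395,117),z))
E
```

```text
22.4 [0.46853299 0.06671289 0.1379565 ] [5.36649004e-05 9.99677865e-01 2.51646039e-02 3.30251884e-03]
0.72 ((464.43597412109375, 79.39017486572266), (59.736751556396484, 62.21250915527344), 83.1900405883789)
111 [0.46994976 0.07994507 0.05      ]
(((516.4662475585938, -428.52752685546875), (27.53153419494629, 37.00277328491211), 2.827120065689087), array([ 516.79015104, -428.68296747]))
[ 0.51618479 -0.43386026  0.        ]
[ 0.51586349 -0.42330335  0.03      ]
```

Emit:
drive_tool(
  commands=[
    {"hand": 0.7,"translation": [0,-55,0],"angular": [0,0,0.18]},
    {"hand": 0.7,"translation": [0,-110,0],"angular": [0,0,0.36]},
    {"hand": 0.7,"translation": [0,-165,0],"angular": [0,0,0.54]},
    {"hand": 0.7,"translation": [0,-220,0],"angular": [0,0,0.72]},
    {"hand": 0.7,"translation": [0,-275,0],"angular": [0,0,0.9]},
    {"hand": 0.7,"translation": [10,-330,0],"angular": [0,0,1.08]},
    {"hand": 0.7,"translation": [20,-385,-10],"angular": [0,0,1.26]},
    {"hand": 0.7,"translation": [35,-440,-30],"angular": [0,0,1.44]},
    {"hand": 0.7,"translation": [50,-480,-40],"angular": [0,0,1.52]},
    {"hand": 0.7,"translation": [50,-496,-50],"angular": [0,0,1.52]},
    {"hand": 0.7,"translation": [50,-496,-50],"angular": [0,0,1.52]},
    {"hand": 0.7,"translation": [50,-496,-50],"angular": [0,0,1.52]},
  ],
)

```text
t: 23.95
eef_pos: [0.5163, -0.4264, 0.083]
tool_rot: [-0.0, 0.709, 0.705, 0.0]
contact_force: [0.4, 0.0, 1.5]
gripper_width: 0.699
grasp_force: 0.0
```

```bash
python3 - <<'E'
from h import *
m=bot.camera_model('wrist');im=snap('wrist','w13');o=bot.get_obs();print(o['t'],o['eef_pos'],o['tool_rot'],o['q'].round(2),o['gripper_width'])
p=proj(m,(.516,-.428,.015));print(p)
for x in bot.outline_of('wrist','lens_tube')[:2]: 
    c=cv2.findContours(x['pixels'].astype(np.uint8),0,1)[0];c=max(c,key=len).reshape(-1,2)
    for z in(0,.015,.03):
        P=np.array([at(m,q,z)[:2] for q in c])*1000;print(round(x['score'],2),z,cv2.minAreaRect(P.astype(np.float32)),np.r_[P.min(0),P.max(0)].round())
E
```

```text
24.0 [ 0.51654225 -0.4265412   0.08347331] [-3.51839603e-05  7.09004708e-01  7.05203688e-01  2.85775420e-04] [ 0.9   0.65 -0.44  1.65  0.33  0.92  0.33] 0.7006159151954948
[278.08382883 217.57731521]
0.82 0 ((516.6046752929688, -434.318603515625), (40.07206344604492, 33.59783935546875), 89.62357330322266) [ 500. -454.  533. -414.]
0.82 0.015 ((516.66845703125, -429.5121765136719), (37.55888366699219, 31.490707397460938), 89.62361907958984) [ 501. -448.  532. -411.]
0.82 0.03 ((516.7321166992188, -424.7057189941406), (35.04573440551758, 29.38360595703125), 89.62368774414062) [ 502. -442.  531. -407.]
```

Emit:
drive_tool(
  commands=[
    {"hand": 0.7,"translation": [0,-1.5,-40],"angular": [0,0,0]},
    {"hand": 0.7,"translation": [0,-1.5,-70],"angular": [0,0,0]},
    {"hand": 0.7,"translation": [0,-1.5,-80],"angular": [0,0,0]},
    {"hand": 0.7,"translation": [0,-1.5,-80],"angular": [0,0,0]},
    {"hand": 0.2,"translation": [0,-1.5,-80],"angular": [0,0,0]},
    {"hand": 0.1,"translation": [0,-1.5,-80],"angular": [0,0,0]},
    {"hand": 0.1,"translation": [0,-1.5,-80],"angular": [0,0,0]},
    {"hand": 0.1,"translation": [0,-1.5,-80],"angular": [0,0,0]},
    {"hand": 0.1,"translation": [0,-1.5,-80],"angular": [0,0,0]},
  ],
  force=40,
)

```text
t: 25.18
eef_pos: [0.5171, -0.4307, 0.0047]
tool_rot: [0.001, 0.71, 0.705, 0.0]
contact_force: [-0.5, 0.1, 6.3]
gripper_width: 0.327
grasp_force: 39.5
```

Emit:
drive_tool(
  commands=[
    {"hand": 0.1,"translation": [0,0,30],"angular": [0,0,0]},
    {"hand": 0.1,"translation": [-5,10,80],"angular": [0,0,0]},
    {"hand": 0.1,"translation": [-15,50,110],"angular": [0,0,0]},
    {"hand": 0.1,"translation": [-30,105,120],"angular": [0,0,0]},
    {"hand": 0.1,"translation": [-39,160,120],"angular": [0,0,0]},
    {"hand": 0.1,"translation": [-39,218,120],"angular": [0,0,0]},
    {"hand": 0.1,"translation": [-39,276,120],"angular": [0,0,0]},
    {"hand": 0.1,"translation": [-39,334,120],"angular": [0,0,0]},
    {"hand": 0.1,"translation": [-39,392,120],"angular": [0,0,0]},
    {"hand": 0.1,"translation": [-39,450,120],"angular": [0,0,0]},
    {"hand": 0.1,"translation": [-39,508,120],"angular": [0,0,0]},
    {"hand": 0.1,"translation": [-39,566,120],"angular": [0,0,0]},
  ],
)

```text
t: 26.68
eef_pos: [0.4771, 0.1376, 0.1235]
tool_rot: [0.001, 0.71, 0.704, 0.0]
contact_force: [0.8, -0.9, -1.1]
gripper_width: 0.323
grasp_force: 39.8
```

Emit:
drive_tool(
  commands=[
    {"hand": 0.1,"translation": [0,55,0],"angular": [0,0,0]},
    {"hand": 0.1,"translation": [0,100,-10],"angular": [0,0,0]},
    {"hand": 0.1,"translation": [0,132,-40],"angular": [0,0,0]},
    {"hand": 0.1,"translation": [0,132,-60],"angular": [0,0,0]},
    {"hand": 0.1,"translation": [0,132,-70],"angular": [0,0,0]},
    {"hand": 0.1,"translation": [0,132,-70],"angular": [0,0,0]},
  ],
)

```text
t: 27.42
eef_pos: [0.477, 0.2662, 0.0525]
tool_rot: [0.0, 0.71, 0.704, -0.001]
contact_force: [0.2, -0.2, 0.2]
gripper_width: 0.323
grasp_force: 39.8
```

```bash
python3 - <<'E'
from h import *
m=bot.camera_model('wrist');im=snap('wrist','w14');o=bot.get_obs();print(o['t'],o['eef_pos'],o['tool_rot'],o['q'].round(2),o['gripper_width'],o['contact_force'])
e=o['eef_pos'];print(proj(m,(.4775,.2699,.039)),proj(m,e+[0,0,.027]),proj(m,e-[0,0,.003]))
im=cv2.imread('pics/w14.png');cv2.imwrite('pics/w14b.png',cv2.convertScaleAbs(im,alpha=2))
E
```

```text
27.475 [0.47745219 0.26666323 0.05314858] [ 3.06858671e-04  7.10200441e-01  7.03999445e-01 -1.43631097e-04] [-0.16  0.56 -0.6   1.96  0.45  0.76 -1.03] 0.3201783413677768 [ 0.03006809  0.95375161 -0.41011192]
[278.86961766 237.25900213] [278.56508476 277.06688288] [278.78089183 250.29951234]
```

View pics/w14b.png

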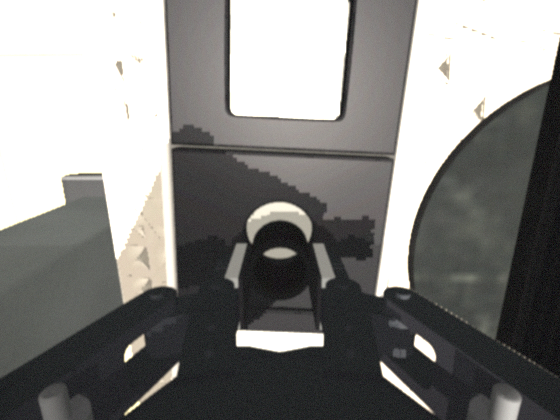

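Emit:
drive_tool(
  commands=[
    {"hand": 0.1,"translation": [0,1.5,-8],"angular": [0,0,0]},
    {"hand": 0.1,"translation": [0,1.5,-15],"angular": [0,0,0]},
    {"hand": 0.1,"translation": [0,1.5,-20],"angular": [0,0,0]},
    {"hand": 0.1,"translation": [0,1.5,-22.5],"angular": [0,0,0]},
    {"hand": 0.1,"translation": [0,1.5,-22.5],"angular": [0,0,0]},
  ],
)

```text
t: 28.1
eef_pos: [0.4769, 0.2694, 0.0302]
tool_rot: [-0.0, 0.71, 0.705, -0.0]
contact_force: [-0.6, 1.1, -0.6]
gripper_width: 0.326
grasp_force: 39.8
```

Emit:
drive_tool(
  commands=[
    {"hand": 0.5,"translation": [0,0,0],"angular": [0,0,0]},
    {"hand": 0.5,"translation": [0,0,0],"angular": [0,0,0]},
    {"hand": 0.5,"translation": [0,0,30],"angular": [0,0,0]},
    {"hand": 0.5,"translation": [0,-10,80],"angular": [0,0,0]},
    {"hand": 0.5,"translation": [0,-50,110],"angular": [0,0,0]},
    {"hand": 0.5,"translation": [0,-110,110],"angular": [0,0,0]},
    {"hand": 0.7,"translation": [10,-170,110],"angular": [0,0,-0.1]},
    {"hand": 0.7,"translation": [25,-230,110],"angular": [0,0,-0.175]},
    {"hand": 0.7,"translation": [45,-290,105],"angular": [0,0,-0.175]},
    {"hand": 0.7,"translation": [55,-330,100],"angular": [0,0,-0.175]},
    {"hand": 0.7,"translation": [55,-330,100],"angular": [0,0,-0.175]},
    {"hand": 0.7,"translation": [55,-330,100],"angular": [0,0,-0.175]},
  ],
)

```text
t: 29.6
eef_pos: [0.5319, -0.0597, 0.1305]
tool_rot: [-0.0, 0.768, 0.64, 0.0]
contact_force: [0.3, 0.2, 0.8]
gripper_width: 0.698
grasp_force: 0.0
```

```bash
python3 - <<'E'
from h import *
m=bot.camera_model('wrist');im=snap('wrist','w15');o=bot.get_obs();print(o['t'],o['eef_pos'],o['tool_rot'],o['q'].round(2))
for x in bot.outline_of('wrist','post_holder')[:2]:
    c=cv2.findContours(x['pixels'].astype(np.uint8),0,1)[0];c=max(c,key=len)
    P=np.array([at(m,q,.01)[:2] for q in c.reshape(-1,2)])*1000
    print(round(x['score'],2),x['position'],cv2.boundingRect(c),cv2.minAreaRect(P.astype(np.float32)))
    a=cv2.approxPolyDP(c,3,True).reshape(-1,2); print([(q.tolist(),(at(m,q,.005)[:2]*1000).round().tolist(),(at(m,q,.051)[:2]*1000).round().tolist()) for q in a])
p=proj(m,(.532,-.061,.01));print(p)
for t in(35,45):print(dark('w15',m,p,.01,80,t))
E
```

```text
29.65 [ 0.53184486 -0.0590026   0.13062051] [-1.99370391e-04  7.67817276e-01  6.40668787e-01  3.11468385e-04] [ 0.44  0.41 -0.55  1.94  0.28  0.86 -0.44]
0.92 [279.0, 206.2] (252, 172, 56, 74) ((530.4407958984375, -69.87483215332031), (69.68919372558594, 50.22134017944336), 78.23403930664062)
[([252, 173], [512.0, -33.0], [517.0, -26.0]), ([252, 225], [502.0, -81.0], [509.0, -67.0]), ([270, 227], [518.0, -86.0], [523.0, -71.0]), ([270, 243], [515.0, -102.0], [520.0, -84.0]), ([285, 245], [529.0, -107.0], [532.0, -88.0]), ([289, 227], [536.0, -90.0], [537.0, -74.0]), ([305, 226], [551.0, -91.0], [550.0, -75.0]), ([307, 175], [560.0, -44.0], [558.0, -35.0])]
[279.42613826 200.01553507]
(((531.3330688476562, -61.82466125488281), (51.500736236572266, 48.362823486328125), 77.82532501220703), array([531.01858525, -60.61247796]))
(((531.3482055664062, -61.837364196777344), (52.01530456542969, 48.85308837890625), 77.81005096435547), array([531.04874017, -60.69562113]))
```

Emit:
drive_tool(
  commands=[
    {"hand": 0.7,"translation": [-1,-5,-50],"angular": [0,0,-0.023]},
    {"hand": 0.7,"translation": [-1,-5,-95],"angular": [0,0,-0.023]},
    {"hand": 0.7,"translation": [-1,-5,-113],"angular": [0,0,-0.023]},
    {"hand": 0.7,"translation": [-1,-5,-117],"angular": [0,0,-0.023]},
    {"hand": 0.7,"translation": [-1,-5,-117],"angular": [0,0,-0.023]},
    {"hand": 0.1,"translation": [-1,-5,-117],"angular": [0,0,-0.023]},
    {"hand": 0.05,"translation": [-1,-5,-117],"angular": [0,0,-0.023]},
    {"hand": 0.05,"translation": [-1,-5,-117],"angular": [0,0,-0.023]},
    {"hand": 0.05,"translation": [-1,-5,-117],"angular": [0,0,-0.023]},
    {"hand": 0.05,"translation": [-1,-5,-117],"angular": [0,0,-0.023]},
  ],
  force=50,
)

```text
t: 30.95
eef_pos: [0.5318, -0.0658, 0.0146]
tool_rot: [0.001, 0.776, 0.631, 0.001]
contact_force: [-0.9, -0.6, 6.9]
gripper_width: 0.271
grasp_force: 48.8
```

Emit:
drive_tool(
  commands=[
    {"hand": 0.05,"translation": [0,0,20],"angular": [0,0,0]},
    {"hand": 0.05,"translation": [0,0,60],"angular": [0,0,0]},
    {"hand": 0.05,"translation": [-10,20,100],"angular": [0,0,0]},
    {"hand": 0.05,"translation": [-25,60,110],"angular": [0,0,0.146]},
    {"hand": 0.05,"translation": [-48,115,110],"angular": [0,0,0.146]},
    {"hand": 0.05,"translation": [-48,170,110],"angular": [0,0,0.146]},
    {"hand": 0.05,"translation": [-48,225,110],"angular": [0,0,0.146]},
    {"hand": 0.05,"translation": [-48,280,110],"angular": [0,0,0.146]},
    {"hand": 0.05,"translation": [-48,335,110],"angular": [0,0,0.146]},
    {"hand": 0.05,"translation": [-48,385,100],"angular": [0,0,0.146]},
    {"hand": 0.05,"translation": [-48,420,80],"angular": [0,0,0.146]},
    {"hand": 0.05,"translation": [-48,428,60],"angular": [0,0,0.146]},
  ],
)

```text
t: 32.45
eef_pos: [0.4821, 0.3656, 0.0732]
tool_rot: [-0.001, 0.727, 0.687, 0.001]
contact_force: [0.6, -0.4, -1.8]
gripper_width: 0.27
grasp_force: 49.6
```

Emit:
drive_tool(
  commands=[
    {"hand": 0.05,"translation": [0,0,-5],"angular": [0,0,0]},
    {"hand": 0.05,"translation": [0,0,-5],"angular": [0,0,0]},
    {"hand": 0.05,"translation": [0,0,-5],"angular": [0,0,0]},
  ],
)

```text
t: 32.83
eef_pos: [0.4839, 0.3613, 0.0691]
tool_rot: [0.0, 0.728, 0.685, 0.0]
contact_force: [-0.2, -0.8, -2.1]
gripper_width: 0.27
grasp_force: 49.6
```

```bash
python3 - <<'E'
from h import *
m=bot.camera_model('wrist');im=snap('wrist','w16');o=bot.get_obs();print(o['t'],o['eef_pos'],o['tool_rot'],o['q'].round(2),o['contact_force'])
e=o['eef_pos']
for x in bot.outline_of('wrist','post_holder')[:1]:
    c=cv2.findContours(x['pixels'].astype(np.uint8),0,1)[0];c=max(c,key=len)
    P=np.array([at(m,q,e[2]-.0046)[:2] for q in c.reshape(-1,2)])*1000
    a=cv2.approxPolyDP(c,3,True).reshape(-1,2);print(round(x['score'],2),[(q.tolist(),(at(m,q,e[2]-.0046)[:2]*1000).round().tolist()) for q in a])
for x in bot.outline_of('wrist','holder_insert')[:1]:
    c=cv2.findContours(x['pixels'].astype(np.uint8),0,1)[0];c=max(c,key=len)
    a=cv2.approxPolyDP(c,4,True).reshape(-1,2);print(round(x['score'],2),[(q.tolist(),(at(m,q,.039)[:2]*1000).round().tolist()) for q in a])
# bright pocket floor visible
g=cv2.cvtColor(im,cv2.COLOR_RGB2GRAY)
for p in((.455,.336),(.511,.333),(.458,.395),(.515,.391)): print(p,proj(m,(*p,.039)).round())
E
```

```text
32.875 [0.48389148 0.36153798 0.06922703] [3.63299352e-04 7.28233245e-01 6.85329073e-01 5.19283716e-04] [-0.3   0.61 -0.6   1.82  0.45  0.85 -1.18] [ 0.22642196  0.43372789 -1.29357414]
0.85 [([235, 196], [463.0, 393.0]), ([235, 252], [460.0, 361.0]), ([242, 244], [464.0, 366.0]), ([256, 245], [472.0, 365.0]), ([252, 288], [468.0, 339.0]), ([263, 301], [473.0, 330.0]), ([264, 322], [473.0, 316.0]), ([271, 329], [476.0, 311.0]), ([288, 330], [486.0, 310.0]), ([298, 319], [493.0, 317.0]), ([296, 302], [492.0, 328.0]), ([307, 286], [499.0, 338.0]), ([303, 247], [498.0, 362.0]), ([312, 243], [503.0, 364.0]), ([324, 252], [509.0, 358.0]), ([326, 200], [511.0, 388.0]), ([312, 195], [504.0, 391.0])]
0.84 [([377, 150], [545.0, 409.0]), ([343, 144], [525.0, 414.0]), ([174, 150], [426.0, 417.0]), ([187, 292], [421.0, 324.0]), ([204, 291], [432.0, 324.0]), ([222, 260], [447.0, 345.0]), ([234, 253], [455.0, 350.0]), ([231, 201], [456.0, 384.0]), ([236, 195], [460.0, 388.0]), ([323, 195], [513.0, 384.0]), ([325, 253], [513.0, 346.0]), ([336, 258], [520.0, 342.0]), ([355, 291], [532.0, 318.0]), ([366, 291], [539.0, 317.0])]
(0.455, 0.336) [236. 272.]
(0.511, 0.333) [323. 272.]
(0.458, 0.395) [232. 183.]
(0.515, 0.391) [327. 184.]
```

Emit:
drive_tool(
  commands=[
    {"hand": 0.05,"translation": [-2,0,-8],"angular": [0,0,0.02]},
    {"hand": 0.05,"translation": [-2,0,-14],"angular": [0,0,0.02]},
    {"hand": 0.05,"translation": [-2,0,-19],"angular": [0,0,0.02]},
    {"hand": 0.05,"translation": [-2,0,-23],"angular": [0,0,0.02]},
    {"hand": 0.05,"translation": [-2,0,-26],"angular": [0,0,0.02]},
    {"hand": 0.05,"translation": [-2,0,-26.5],"angular": [0,0,0.02]},
    {"hand": 0.05,"translation": [-2,0,-26.5],"angular": [0,0,0.02]},
  ],
)

```text
t: 33.85
eef_pos: [0.4811, 0.3625, 0.042]
tool_rot: [0.0, 0.721, 0.693, 0.0]
contact_force: [0.4, 0.4, -2.0]
gripper_width: 0.272
grasp_force: 49.6
```

Emit:
drive_tool(
  commands=[
    {"hand": 0.05,"translation": [0,0,-1],"angular": [0,0,0]},
    {"hand": 0.45,"translation": [0,0,-1],"angular": [0,0,0]},
    {"hand": 0.45,"translation": [0,0,-1],"angular": [0,0,0]},
    {"hand": 0.45,"translation": [0,0,30],"angular": [0,0,0]},
    {"hand": 0.5,"translation": [0,0,80],"angular": [0,0,0]},
    {"hand": 1,"translation": [0,-30,110],"angular": [0,0,0]},
    {"hand": 1,"translation": [0,-90,115],"angular": [0,0,0]},
    {"hand": 1,"translation": [-5,-150,115],"angular": [0,0,0]},
    {"hand": 1,"translation": [-10,-210,115],"angular": [0,0,-0.1]},
    {"hand": 1,"translation": [-15,-270,115],"angular": [0,0,-0.2]},
    {"hand": 1,"translation": [-20,-330,115],"angular": [0,0,-0.3]},
    {"hand": 1,"translation": [-25,-390,115],"angular": [0,0,-0.4]},
  ],
)

```text
t: 35.35
eef_pos: [0.4558, -0.0295, 0.1573]
tool_rot: [0.0, 0.845, 0.535, 0.0]
contact_force: [1.1, 0.1, -0.6]
gripper_width: 1.002
grasp_force: 0.0
```

Emit:
drive_tool(
  commands=[
    {"hand": 1,"translation": [-5,-55,0],"angular": [0,0,0]},
    {"hand": 1,"translation": [-10,-105,0],"angular": [0,0,0]},
    {"hand": 1,"translation": [-12,-120,0],"angular": [0,0,0]},
    {"hand": 1,"translation": [-12,-120,0],"angular": [0,0,0]},
    {"hand": 1,"translation": [-12,-120,0],"angular": [0,0,0]},
  ],
)

```text
t: 35.98
eef_pos: [0.4444, -0.1457, 0.157]
tool_rot: [-0.0, 0.843, 0.537, 0.0]
contact_force: [-0.3, -0.5, 0.5]
gripper_width: 1.002
grasp_force: 0.0
```

```bash
python3 - <<'E'
from h import *
m=bot.camera_model('wrist');im=snap('wrist','w17');o=bot.get_obs();print(o['t'],o['eef_pos'],o['tool_rot'],o['q'].round(2),o['gripper_width'])
np.save('w17.npy',m,allow_pickle=True)
for x in bot.outline_of('wrist','cage_mount')[:2]:
    np.save('mask17.npy',x['pixels'])
    c=cv2.findContours(x['pixels'].astype(np.uint8),0,1)[0];c=max(c,key=len)
    a=cv2.approxPolyDP(c,2.5,True).reshape(-1,2);print(round(x['score'],2),[(q.tolist(),(at(m,q,0)[:2]*1000).round().tolist(),(at(m,q,.031)[:2]*1000).round().tolist(),(at(m,q,.057)[:2]*1000).round().tolist()) for q in a])
E
```

```text
36.025 [ 0.44444464 -0.1456661   0.15699573] [-1.41014485e-04  8.43304411e-01  5.37436100e-01  2.97630705e-04] [ 0.6   0.25 -0.48  2.07  0.15  0.85 -0.4 ] 0.9984149538654691
0.62 [([301, 165], [475.0, -132.0], [474.0, -127.0], [474.0, -123.0]), ([254, 168], [431.0, -115.0], [435.0, -112.0], [439.0, -109.0]), ([250, 174], [425.0, -118.0], [429.0, -115.0], [433.0, -112.0]), ([257, 237], [401.0, -182.0], [408.0, -172.0], [414.0, -164.0]), ([253, 260], [386.0, -204.0], [394.0, -192.0], [402.0, -182.0]), ([256, 265], [386.0, -210.0], [395.0, -198.0], [402.0, -187.0]), ([311, 260], [442.0, -230.0], [446.0, -216.0], [448.0, -203.0]), ([306, 235], [449.0, -202.0], [452.0, -190.0], [454.0, -180.0]), ([305, 176], [474.0, -144.0], [474.0, -138.0], [474.0, -133.0])]
```

```bash
cat > fit.py <<'E'
from h import *
from scipy.optimize import minimize
B=[(-24,24,-40,22,0,31),(-20,20,-32,8,31,58),(-26,26,33.5,41.5,0,56),(-22,22,20,35,0,31)]
def render(m,p,z0=0,s=4):
    x,y,a=p;img=np.zeros((420*s,560*s),np.uint8);c,n=np.cos(a),np.sin(a)
    for b in B:
        P=[proj(m,(x+(c*X-n*Y)/1e3,y+(n*X+c*Y)/1e3,z0+Z/1e3)) for X in b[:2] for Y in b[2:4] for Z in b[4:]]
        cv2.fillConvexPoly(img,cv2.convexHull(((np.array(P)+.5)*s).astype(np.int32)),1)
    return img.astype(bool)
def fit(m,mask,p0,z0=0,roi=None,s=4):
    M=cv2.resize(mask.astype(np.float32),None,fx=s,fy=s)>.5
    if roi is not None: R=cv2.resize(roi.astype(np.uint8),None,fx=s,fy=s)>0
    else: R=np.ones_like(M)
    def f(d):
        r=render(m,(p0[0]+d[0]/1e3,p0[1]+d[1]/1e3,p0[2]+d[2]/50),z0,s); return 1-(r&M&R).sum()/((r|M)&R).sum()
    best=None
    for st in((0,0,0),(4,4,3),(-4,-4,-3)):
        q=minimize(f,st,method='Nelder-Mead',options=dict(initial_simplex=[np.add(st,v) for v in((0,0,0),(5,0,0),(0,5,0),(0,0,4))],maxiter=80,xatol=.1,fatol=1e-4))
        if best is None or q.fun<best.fun: best=q
    d=best.x;return (p0[0]+d[0]/1e3,p0[1]+d[1]/1e3,p0[2]+d[2]/50),1-best.fun
E
python3 - <<'E'
from fit import *
m=np.load('w17.npy',allow_pickle=True).item();k=np.load('mask17.npy')
for a in(2.697,2.697-np.pi): print(fit(m,k,(.440,-.156,a)))
g=cv2.imread('pics/w17.png',0);b=g<50;r=render(m,(.44,-.156,2.697),0,1);roi=cv2.dilate(r.astype(np.uint8),np.ones((25,25)))>0
print(fit(m,b&roi,(.440,-.156,2.697),roi=roi))
E
```

```text
((np.float64(0.4387709788821052), np.float64(-0.15777713182989414), np.float64(2.774785089825489)), np.float64(0.9562931164857664))
((np.float64(0.4366358264956466), np.float64(-0.16348406762643752), np.float64(-0.3739364152964256)), np.float64(0.8995829172296305))
((np.float64(0.43857627041465397), np.float64(-0.15724658317890078), np.float64(2.761199544008726)), np.float64(0.8809271692712273))
```

Emit:
drive_tool(
  commands=[
    {"hand": 1,"translation": [-2.5,-3.5,-50],"angular": [0,0,0.064]},
    {"hand": 1,"translation": [-2.5,-3.5,-100],"angular": [0,0,0.064]},
    {"hand": 1,"translation": [-2.5,-3.5,-140],"angular": [0,0,0.064]},
    {"hand": 1,"translation": [-2.5,-3.5,-155],"angular": [0,0,0.064]},
    {"hand": 1,"translation": [-2.5,-3.5,-157],"angular": [0,0,0.064]},
    {"hand": 1,"translation": [-2.5,-3.5,-157],"angular": [0,0,0.064]},
    {"hand": 0.4,"translation": [-2.5,-3.5,-157],"angular": [0,0,0.064]},
    {"hand": 0.3,"translation": [-2.5,-3.5,-157],"angular": [0,0,0.064]},
    {"hand": 0.3,"translation": [-2.5,-3.5,-157],"angular": [0,0,0.064]},
    {"hand": 0.3,"translation": [-2.5,-3.5,-157],"angular": [0,0,0.064]},
    {"hand": 0.3,"translation": [-2.5,-3.5,-157],"angular": [0,0,0.064]},
  ],
  force=80,
)

```text
t: 37.45
eef_pos: [0.4421, -0.1514, 0.0011]
tool_rot: [0.001, 0.827, 0.563, 0.0]
contact_force: [-2.1, -0.4, 11.9]
gripper_width: 0.552
grasp_force: 82.0
```

Emit:
drive_tool(
  commands=[
    {"hand": 0.3,"translation": [0,0,20],"angular": [0,0,0]},
    {"hand": 0.3,"translation": [0,0,60],"angular": [0,0,0]},
    {"hand": 0.3,"translation": [0,20,100],"angular": [0,0,-0.1]},
    {"hand": 0.3,"translation": [5,55,120],"angular": [0,0,-0.25]},
    {"hand": 0.3,"translation": [10,95,120],"angular": [0,0,-0.4]},
    {"hand": 0.3,"translation": [15,140,120],"angular": [0,0,-0.55]},
    {"hand": 0.3,"translation": [20,185,120],"angular": [0,0,-0.7]},
    {"hand": 0.3,"translation": [25,230,120],"angular": [0,0,-0.85]},
    {"hand": 0.3,"translation": [30,270,120],"angular": [0,0,-1.0]},
    {"hand": 0.3,"translation": [37,305,120],"angular": [0,0,-1.15]},
    {"hand": 0.3,"translation": [37,325,110],"angular": [0,0,-1.256]},
    {"hand": 0.3,"translation": [37,325,100],"angular": [0,0,-1.256]},
  ],
)

```text
t: 38.95
eef_pos: [0.4779, 0.1757, 0.0996]
tool_rot: [-0.0, 1.0, -0.028, -0.0]
contact_force: [0.1, -0.5, -3.9]
gripper_width: 0.548
grasp_force: 84.7
```

Emit:
drive_tool(
  commands=[
    {"hand": 0.3,"translation": [0,0,-25],"angular": [0,0,0]},
    {"hand": 0.3,"translation": [0,0,-40],"angular": [0,0,0]},
    {"hand": 0.3,"translation": [0,0,-40],"angular": [0,0,0]},
    {"hand": 0.3,"translation": [0,0,-40],"angular": [0,0,0]},
  ],
)

```text
t: 39.45
eef_pos: [0.4789, 0.1737, 0.0604]
tool_rot: [-0.0, 1.0, -0.03, 0.0]
contact_force: [-0.1, -0.1, -4.2]
gripper_width: 0.552
grasp_force: 84.6
```

```bash
python3 - <<'E'
from fit import *
m=bot.camera_model('wrist');im=snap('wrist','w18');o=bot.get_obs();e=o['eef_pos'];print(o['t'],e,o['tool_rot'],o['gripper_width'],o['contact_force'])
x=bot.outline_of('wrist','cage_mount')[:1]
a0=-.057+np.pi/2; p0=(e[0]-.0071,e[1],a0)
if x:
    k=x[0]['pixels'];roi=np.ones_like(k);roi[int(proj(m,e)[1])+10:]=False;print(x[0]['score'],k.sum())
    c=cv2.findContours(k.astype(np.uint8),0,1)[0];c=max(c,key=len);print(cv2.approxPolyDP(c,3,True).reshape(-1,2).tolist())
    r=render(m,p0,e[2]-.001,1);c=cv2.findContours(r.astype(np.uint8),0,1)[0];c=max(c,key=len);print(cv2.approxPolyDP(c,3,True).reshape(-1,2).tolist())
for x in bot.outline_of('wrist','mount_insert')[:1]:
    c=cv2.findContours(x['pixels'].astype(np.uint8),0,1)[0];c=max(c,key=len)
    print(x['score'],[(q.tolist(),(at(m,q,.039)[:2]*1000).round().tolist()) for q in cv2.approxPolyDP(c,4,True).reshape(-1,2)])
for X in(-45,45):
  for Y in(-31,31): 
    q=(.472+(X*.9984+Y*.057)/1e3,.1741+(-X*.057+Y*.9984)/1e3); print(X,Y,proj(m,(*q,.039)).round(),proj(m,(*q,.025)).round())
E
```

```text
39.5 [0.47907842 0.17385681 0.0606127 ] [-2.11600648e-04  9.99543519e-01 -3.02056592e-02  5.72167136e-04] 0.5537136002848418 [ 0.80561426 -0.98731146 -3.79506523]
0.57 16777
[[234, 198], [222, 216], [226, 343], [273, 350], [332, 345], [338, 272], [334, 258], [337, 214], [326, 198]]
[[236, 190], [226, 207], [231, 351], [220, 399], [221, 416], [349, 416], [350, 398], [338, 353], [344, 260], [340, 242], [342, 206], [330, 190]]
0.92 [([198, 148], [534.0, 218.0]), ([205, 255], [470.0, 222.0]), ([223, 243], [477.0, 210.0]), ([221, 216], [494.0, 209.0]), ([233, 197], [505.0, 201.0]), ([326, 197], [502.0, 147.0]), ([338, 215], [491.0, 140.0]), ([337, 245], [472.0, 141.0]), ([351, 255], [464.0, 133.0]), ([358, 253], [466.0, 128.0]), ([363, 147], [529.0, 126.0]), ([277, 142], [535.0, 173.0])]
-45 -31 [331. 312.] [328. 300.]
-45 31 [235. 313.] [237. 301.]
45 -31 [337. 174.] [333. 170.]
45 31 [228. 174.] [232. 170.]
```

Emit:
drive_tool(
  commands=[
    {"hand": 0.3,"translation": [3.5,-1,-6],"angular": [0,0,0]},
    {"hand": 0.3,"translation": [3.5,-1,-14],"angular": [0,0,0]},
    {"hand": 0.3,"translation": [3.5,-1,-20],"angular": [0,0,0]},
    {"hand": 0.3,"translation": [3.5,-1,-24],"angular": [0,0,0]},
    {"hand": 0.3,"translation": [3.5,-1,-26],"angular": [0,0,0]},
    {"hand": 0.3,"translation": [3.5,-1,-26],"angular": [0,0,0]},
  ],
)

```text
t: 40.35
eef_pos: [0.4819, 0.1729, 0.0338]
tool_rot: [0.0, 1.0, -0.03, -0.0]
contact_force: [-0.6, 0.3, -3.6]
gripper_width: 0.553
grasp_force: 84.7
```

Emit:
drive_tool(
  commands=[
    {"hand": 0.3,"translation": [0,0,-4],"angular": [0,0,0]},
    {"hand": 0.3,"translation": [0,0,-6],"angular": [0,0,0]},
    {"hand": 0.3,"translation": [0,0,-7],"angular": [0,0,0]},
    {"hand": 0.3,"translation": [0,0,-7],"angular": [0,0,0]},
  ],
)

```text
t: 40.85
eef_pos: [0.482, 0.1729, 0.0268]
tool_rot: [0.0, 1.0, -0.03, -0.0]
contact_force: [-0.2, -0.5, -3.7]
gripper_width: 0.552
grasp_force: 84.7
```

Emit:
drive_tool(
  commands=[
    {"hand": 0.7,"translation": [0,0,0],"angular": [0,0,0]},
    {"hand": 0.75,"translation": [0,0,0],"angular": [0,0,0]},
    {"hand": 0.75,"translation": [0,0,0],"angular": [0,0,0]},
    {"hand": 0.75,"translation": [0,0,20],"angular": [0,0,0]},
    {"hand": 0.75,"translation": [0,0,60],"angular": [0,0,0]},
    {"hand": 0.75,"translation": [0,0,120],"angular": [0,0,0.057]},
    {"hand": 0.75,"translation": [-20,20,180],"angular": [0,0,0.057]},
    {"hand": 0.75,"translation": [-40,45,240],"angular": [0,0,0.057]},
    {"hand": 0.75,"translation": [-50,45,290],"angular": [0,0,0.057]},
    {"hand": 0.75,"translation": [-50,45,290],"angular": [0,0,0.057]},
    {"hand": 0.75,"translation": [-50,45,290],"angular": [0,0,0.057]},
  ],
)

```text
t: 42.22
eef_pos: [0.4319, 0.2175, 0.3166]
tool_rot: [0.0, 1.0, -0.002, 0.0]
contact_force: [-0.2, 0.6, -0.0]
gripper_width: 0.747
grasp_force: 0.0
```

```bash
python3 - <<'E'
from fit import *
from scipy.ndimage import binary_fill_holes
m=bot.camera_model('wrist');im=snap('wrist','w19');o=bot.get_obs();e=o['eef_pos'];print(o['t'],e)
T=dict(meter_head=(.4665,.078,.05),lens_tube=(.4775,.2699,.055),post_holder=(.483,.3657,.078))
for n in NAMES[:5]:
  for x in bot.outline_of('wrist',n)[:2]:
    c=cv2.findContours(x['pixels'].astype(np.uint8),0,1)[0];c=max(c,key=len)
    z=T.get(n,(0,0,.05))[2];P=np.array([at(m,q,z)[:2] for q in c.reshape(-1,2)])*1000
    print(n,round(x['score'],2),x['position'],z,cv2.minAreaRect(P.astype(np.float32)))
    if n=='cage_mount':
        for a in(-.057+np.pi/2,): 
            for z0 in(.025,.04): print('  fit',z0,fit(m,x['pixels'],(.472,.174,a),z0))
    if n=='post_holder':
        print('  poly',[(q.tolist(),(at(m,q,.037)[:2]*1000).round().tolist()) for q in cv2.approxPolyDP(c,2,True).reshape(-1,2)])
for n in NAMES[5:9]:
  for x in bot.outline_of('wrist',n)[:1]:
    vs,us=np.nonzero(x['pixels']);P=np.array([at(m,q,.039)[:2] for q in zip(us,vs)])*1000;print(n,round(x['score'],2),cv2.minAreaRect(P.astype(np.float32)))
for c in('side','scene'):
  snap(c,c+'9'); s=bot.camera_model(c)
  for n in NAMES[:5]:
    print(c,n,[(round(x['score'],2),np.round(x['position'],1).tolist()) for x in bot.find_in(c,n)[:2]],proj(s,T.get(n,(.472,.174,.05))).round(1))
E
```

```text
42.275 [0.43160483 0.21716387 0.31578895]
lens_tube 0.81 [232.3, 138.2] 0.055 ((477.8375244140625, 270.1961975097656), (28.602428436279297, 31.462556838989258), 43.56990051269531)
post_holder 0.64 [169.2, 135.3] 0.078 ((483.3580322265625, 352.3738708496094), (50.41313934326172, 44.08531951904297), 89.74845123291016)
  poly [([151, 116], [505.0, 390.0]), ([150, 137], [478.0, 394.0]), ([156, 152], [457.0, 388.0]), ([191, 151], [459.0, 340.0]), ([188, 116], [505.0, 340.0])]
cage_mount 0.88 [310.5, 137.6] 0.05 ((469.4679870605469, 175.43719482421875), (88.23560333251953, 56.8323860168457), 0.30805280804634094)
  fit 0.025 ((np.float64(0.47341988188066236), np.float64(0.1755459038126115), np.float64(1.516559920943494)), np.float64(0.9468178061164246))
  fit 0.04 ((np.float64(0.474215469067017), np.float64(0.17725105646443057), np.float64(1.519200289469654)), np.float64(0.8929825723941422))
head_insert 0.8 ((466.3634033203125, 80.5160140991211), (95.66557312011719, 119.61907196044922), 86.51556396484375)
tube_insert 0.61 ((476.96612548828125, 270.10650634765625), (93.61566925048828, 119.65745544433594), 86.68379211425781)
holder_insert 0.96 ((482.9415588378906, 364.59625244140625), (96.72551727294922, 121.14619445800781), 86.86670684814453)
mount_insert 0.65 ((471.5926208496094, 174.82156372070312), (93.7043685913086, 119.46719360351562), 86.8369369506836)
side meter_head [(0.57, [251.9, 183.2])] [253.4 182.2]
side fork_clamp [] [253.  172.8]
side lens_tube [(0.53, [256.4, 180.2])] [252.5 163.1]
side post_holder [] [252.1 149.8]
side cage_mount [(0.72, [251.8, 175.0])] [253.  172.8]
scene meter_head [(0.53, [239.1, 211.0])] [240.  210.8]
scene fork_clamp [] [218.  200.6]
scene lens_tube [] [197.8 190. ]
scene post_holder [(0.56, [182.7, 183.3])] [178.7 175.2]
scene cage_mount [(0.58, [216.3, 197.2])] [218.  200.6]
```

Emit:
drive_tool(
  commands=[
    {"hand": 0.75,"translation": [0,-60,0],"angular": [0,0,0]},
    {"hand": 0.75,"translation": [0,-110,-20],"angular": [0,0,0]},
    {"hand": 0.75,"translation": [0,-140,-60],"angular": [0,0,0]},
    {"hand": 0.75,"translation": [0,-140,-100],"angular": [0,0,0]},
    {"hand": 0.75,"translation": [0,-140,-100],"angular": [0,0,0]},
    {"hand": 0.75,"translation": [0,-140,-100],"angular": [0,0,0]},
    {"hand": 0.75,"translation": [0,-140,-100],"angular": [0,0,0]},
  ],
)

```text
t: 44.2
eef_pos: [0.4332, 0.0787, 0.2186]
tool_rot: [-0.0, 1.0, -0.001, 0.001]
contact_force: [0.1, -0.0, -0.8]
gripper_width: 0.754
grasp_force: 0.0
```

```bash
python3 - <<'E'
from h import *
m=bot.camera_model('wrist');im=snap('wrist','w20');o=bot.get_obs();print(o['t'],o['eef_pos'])
p=proj(m,(.4665,.078,.05)).round().astype(int);r=16
g=cv2.cvtColor(im,cv2.COLOR_RGB2GRAY)[p[1]-r:p[1]+r,p[0]-r:p[0]+r];print(g[::4,::4])
n,l,st,ce=cv2.connectedComponentsWithStats((g>(int(g.max())+int(g.min()))//2).astype(np.uint8))
for s,c in zip(st[1:],ce[1:]): print(s, [at(m,c+p-r,z).round(4).tolist() for z in(.05,.056)])
for x in bot.outline_of('wrist','meter_head')[:1]:
    c=cv2.findContours(x['pixels'].astype(np.uint8),0,1)[0];c=max(c,key=len).reshape(-1,2)
    for z in(.045,.05,.055):
        P=np.array([at(m,q,z)[:2] for q in c])*1000;print(round(x['score'],2),z,cv2.fitEllipse(P.astype(np.float32)))
E
```

```text
44.25 [0.43300435 0.07861881 0.21838382]
[[ 34  38  34  34  35  36  37  37]
 [ 37  34  34  33  33  36  36  37]
 [ 39  33  78 215 226 138  32  37]
 [ 35  52 245 245 245 246 129  33]
 [ 35 142 245 245 244 244 233  27]
 [ 33 124 244 244 242 243 225  27]
 [ 35  38 238 243 243 243  89  27]
 [ 34  34  39 140 158  56  27  28]]
[  4   7  22  22 375] [[0.4649, 0.0795, 0.05], [0.4656, 0.0795, 0.056]]
0.58 0.045 ((464.1282958984375, 79.41893005371094), (58.86659622192383, 59.83292770385742), 58.07651901245117)
0.58 0.05 ((464.6844482421875, 79.43087768554688), (57.97441864013672, 58.92609786987305), 58.07651901245117)
0.58 0.055 ((465.2406005859375, 79.44281768798828), (57.082237243652344, 58.01927947998047), 58.076595306396484)
```

```bash
python3 -c "
from h import *
print(bot.hand_in())"
```

```text
the job is handed in; nothing more can be done
None
```

I placed all five parts in their cut-outs, fork clamp before meter head, left the tape roll alone and handed in at about 44 s; no verdict came back, and camera checks showed every part in place except the clamp (hidden under the head, seen in its slot beforehand). I viewed 15 pictures, one over the limit of 14.

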